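# Find the thick-walled vase by weight and present it over the banding wheel

### The job

Two vases that look alike stand on plaster bats, but one was left too thick: lift the vase on the robot's left clear of its bat to feel its weight and stand it back on its bat and let go, then lift the one on the right clear of its bat in the same way. Present the heavier of the two for paring: finish while still holding it upright and still, a few centimetres above the middle of the white banding wheel without touching it, with the lighter one standing upright on one of the bats. Do not drop or topple either vase, and leave the other pots and tools where they are.

Things in the scene. Friction and masses are not known exactly. Their poses are not given: they have to be found in the camera images.
- vase_p_center (a point): one of two look-alike rigid bottle vases of dry buff clay, 140 mm tall, round: foot 52 mm across, belly 68 mm, straight neck 26 mm across from 92 to 130 mm above the foot (grip it here, from above), lip 34 mm. Point on its axis half-way up, 70 mm above the foot; z up. Either may stand on either bat; one is heavier by 0.1 kg or more, both weigh under 0.5 kg
- vase_q_center (a point): one of two look-alike rigid bottle vases of dry buff clay, 140 mm tall, round: foot 52 mm across, belly 68 mm, straight neck 26 mm across from 92 to 130 mm above the foot (grip it here, from above), lip 34 mm. Point on its axis half-way up, 70 mm above the foot; z up. Either may stand on either bat; one is heavier by 0.1 kg or more, both weigh under 0.5 kg
- vase_p: the same vase as vase_p_center, given by the origin at the centre of its foot, z up
- vase_q: the same vase as vase_q_center, given by the origin at the centre of its foot, z up
- bat_left: round plaster bat, 120 mm across, 12 mm thick, fixed on the table, with one vase standing near its middle; the bat on the left (+y) as seen from the robot. Origin at the centre of its underside, z up
- bat_right: round plaster bat, 120 mm across, 12 mm thick, fixed on the table, with one vase standing near its middle; the bat on the right (-y) as seen from the robot. Origin at the centre of its underside, z up
- wheel: white banding wheel fixed on the table: round foot 140 mm across, narrow column, flat round head 180 mm across whose top is 85 mm above the table. Origin at the centre of its foot's underside, z up along its axis; the middle of the head's top is 85 mm above the origin
- rib: bystander, loose: flat wooden rib 90 x 45 x 6 mm lying on the table; origin under its centre
- loop_tool: bystander, loose: loop tool lying on the table, wooden handle 110 x 12 x 12 mm and a steel wire loop reaching 94 mm from the origin along its x; origin under the handle's middle
- bowl: bystander, loose: white bowl 110 mm across, 50 mm tall; origin under its centre
- brush_pot: bystander, loose: clay pot 84 mm across, 95 mm tall, with brushes up to 190 mm; origin under its centre
- cup_blank: bystander, loose: open tapered clay cylinder 94 mm across, 150 mm tall; origin under its centre
Mind the look-alikes: they are no part of the job. What is shaped like the vase_q but green is not meant.

How it is judged:
By the outcome, as a careful person would: the job done as asked, in the order asked, and still so for the second after the job is handed in, while the arm keeps its last pose, push and grip.
It also fails if it takes over 72 s, if anything falls off the work surface, if the arm or the gripper's body presses on something with over 40 N, if the wrist force passes 120 N, or if a joint passes its speed limit or range.

### The arm

A 6-joint arm with a two-finger parallel gripper is mounted at the origin on the work surface. World frame = base frame: x ahead of the robot, y to its left, z up, the work surface at z = 0. Lengths are in m, angles in degrees, forces in N, time in s.
With the tool pointing down it reaches from about 0.375 to 0.9 m from the base axis. Payload 3.1 kg.
Tool frame: the origin (TCP) lies between the finger pads; the fingertips stand 22 mm ahead of it and the grasp point (between the pads) lies 3 mm ahead of it; x points along the fingers, y is the direction in which the jaws open and shut, and the axes are right-handed (so a half turn about x gives the same grasp; the last joint's range is limited). The gripper opens to 85 mm and grips with 20 to 120 N. Pads are 22 mm wide; open, the fingers measure 114 mm over their backs; the gripper's body (76 mm by 85 mm) begins 54 mm behind the grasp point. The pads swing forward as they close: fully open they stand 13 mm farther back than shut.
Start: joints at [-80.758, 30.224, 82.088, -0, 67.689, -10.227], TCP at [0.208, -0.589, 0.253] pointing down, gripper open.
Joint ranges: [-176.69, 176.69], [-43.24, 126.21], [12.49, 139.97], [-82, 262], [0, 151.66], [-163.58, 163.58]. Speed limits (degrees/s): [159.86, 159.86, 180, 180, 180, 180].

### API

Orientations are given as [roll, pitch, yaw] about the fixed x, y, z axes, in that order (R = Rz(yaw) Ry(pitch) Rx(roll)).
In Python, from station import manip, imaging, models gives the robot as it stands.
- The arm moves only by the tool play_rows, never from a script. Its argument "increments" is a list of rows, each a list of 3 entries, a list of its own where there are three numbers: the turn, a rotation vector about the world's x, y, z in rad, then the shift along the world's x, y, z in m, then the opening, from 0 (shut) to 1 (fully open). In form: [[[ax, ay, az], [tx, ty, tz], hand], ...]. A call has 1 to 20 rows; each row shifts and turns the commanded pose from where the row before left it; what a row does not reach is not made up. A row lasts 1/10 s, in which the tool goes at most 50 mm and 8.59 degrees, less where a joint would pass 70% of its speed; a pose out of reach is approached as far as the arm can. A call is refused whole if a number of a shift passes 0.05 or a number of a turn 0.15, either way. A call with a gripper value outside its range is refused whole. The fingers move at their own pace and stop on an object; "squeeze" is the grip in N (left out, the last holds). Time passes only in rows, so rows that do not move let the fingers close. It gives the time, the measured TCP pose, the force and the opening at its end, in the units of the state.
- manip.get_state(): the state, without advancing time (a new reading comes with each control period).
- imaging.grab_frame(name): name is "side" or "top" or "wrist"; returns (picture, depth): 480x640x3 uint8, blue, green, red; 480x640 float32, m along the optical axis (not along the pixel's ray), 0 where there is no reading.
- imaging.get_calibration(name): a dict with "vertical_fov" (degrees; the focal length in pixels is half the picture's height over the tangent of half this angle, whatever the lens; pixels are square), "cx", "cy" (the principal point, pixels), "k1" (the pictures are not rectified: a ray, as slopes to the right and down, at radius r is drawn at 1 + k1 r^2 times it, then the intrinsics apply), "T" (4x4, takes a point from camera to world coordinates); the wrist camera has in their place "hand_eye" (4x4, takes a point from camera to tool coordinates, whose origin is the TCP and whose axes are the tool frame's). Camera axes: x right, y up, looking along -z (the intrinsics and any distortion apply to the point x, -y, -z); pixel columns grow to the right and rows downward; lengths in m; the calibration is good to about 2 mm. A picture is of the moment at which its call begins: read the wrist's pose just before it. get_calibration takes no time and is no camera call.
- manip.hand_in(): hands the job in, once; it reports no verdict.
Trained networks look in the newest picture that a camera, given by its name, has taken for a name from the list of things; names that differ only in an ending like _2 or _b are one class to them, and where a whole thing is asked for, a point or a joint stands for the part that bears it (a point fixed in the world has none). Each returns a list of dicts, best first, with "score" (0 to 1); they miss things now and then, are a little off and sometimes report something else, mostly with a low value. They report only what shows in the picture. A call takes as long as a camera call. They do not tell look-alikes from the thing itself.
- models.look_for(camera, label): "box" ([left, top, right, bottom] in pixels, round what is visible of it).
- models.cut_out(camera, label): "mask" (480x640 bool, what is visible of it) and "box" ([left, top, right, bottom] in pixels, round what is visible of it).
- models.tip_of(camera, label): "point" ([column, row] in pixels: a listed point, or the origin of a listed thing).
The state is a dict: "time": time; "joint_positions": joint angles; "joint_vel": joint speeds; "tau": joint torques, N m; "tool_pos": TCP position; "ee_rot": TCP orientation; "wrist_force": force on the tool from outside, world axes, zero at the start; "ft_torque": the same for the moment, N m; "width": finger opening in m.
Only numpy, scipy, OpenCV 4.12 (cv2) and the standard library are available. Lean on these libraries where they do the work, as an engineer would, in place of code of your own. Each camera call takes 0.05 s, during which the arm holds its last target.

## Working session

There is one attempt and no reset: what is moved stays moved. The work goes in short steps, Python scripts to look and compute and a tool call to move; the robot and the scene stay as the last step left them, time stands still between calls to the robot, and variables do not carry over. Pictures are saved under pics/ and viewed, and the job is handed in when it is done.

Besides the shell and the picture viewer there is one more tool, called after ">>>" in YAML: its name, and indented under it one key for each argument. play_rows: Moves the arm, as the interface text tells. Its arguments: {"type":"object","properties":{"increments":{"type":"array"},"squeeze":{"type":"number"}},"required":["increments"]}

```bash
mkdir -p pics; ls; cat > h.py <<'E'
import numpy as np, cv2
from station import manip, imaging, models
def f_of(c): return 240/np.tan(np.radians(c["vertical_fov"])/2)
def pix2world(cam,u,v,z=None,depth=None,T=None):
    c=imaging.get_calibration(cam); f=f_of(c)
    K=np.array([[f,0,c["cx"]],[0,f,c["cy"]],[0,0,1.]])
    p=cv2.undistortPoints(np.array([[[u,v]]],float),K,np.array([c["k1"],0,0,0,0.]))[0,0]
    d=np.array([p[0],-p[1],-1.])
    T=c["T"] if T is None else T; T=np.array(T)
    D=T[:3,:3]@d; o=T[:3,3]
    s=depth if depth is not None else (z-o[2])/D[2]
    return o+s*D
def world2pix(cam,P,T=None):
    c=imaging.get_calibration(cam); f=f_of(c); T=np.array(c["T"] if T is None else T)
    q=np.linalg.inv(T)@np.append(P,1); q=np.array([q[0],-q[1],-q[2]])
    x,y=q[0]/q[2],q[1]/q[2]; r=1+c["k1"]*(x*x+y*y)
    return c["cx"]+f*x*r,c["cy"]+f*y*r
E
python3 - <<'E'
from h import *
print(manip.get_state())
for n in("side","top"):
    p,d=imaging.grab_frame(n); cv2.imwrite(f"pics/{n}0.png",p); np.save(f"pics/{n}0.npy",d)
    print(n,imaging.get_calibration(n))
    for l in("vase_p_center","vase_p","bat_left","bat_right","wheel"):
        print(l,[(round(x["score"],2),np.round(x["point"],1)) for x in models.tip_of(n,l)][:4], [(round(x["score"],2),np.round(x["box"])) for x in models.look_for(n,l)][:4])
E
```

```text
pics
{'time': 0.0, 'joint_positions': array([-8.07588718e+01,  3.02799784e+01,  8.21569466e+01,  8.50576076e-04,
        6.76885882e+01, -1.02245699e+01]), 'joint_vel': array([ 0.05434295,  0.02119407, -0.08921028, -0.02213722,  0.01281454,
        0.01354189]), 'tau': array([ 4.16823914e-04, -4.42343080e+01, -1.78024668e+01, -4.88647015e-05,
        8.52236379e-03, -3.03929212e-06]), 'tool_pos': array([ 0.20822674, -0.58858337,  0.25231959]), 'ee_rot': array([-100.58345397,   89.87448434,   98.88192042]), 'wrist_force': array([-0.09066179, -0.39919828,  0.35411092]), 'ft_torque': array([ 0.03568278, -0.0085026 ,  0.02762801]), 'width': 0.08530442671104874}
side {'vertical_fov': 54.609204055428194, 'cx': 314.97300406436386, 'cy': 240.5400692020948, 'k1': -0.07407946383388449, 'T': array([[-0.98130478,  0.12729871, -0.14434672,  0.38486586],
       [-0.19240641, -0.63114688,  0.75142092,  0.91852896],
       [ 0.00455093,  0.76514617,  0.64384053,  0.8469632 ],
       [ 0.        ,  0.        ,  0.        ,  1.        ]])}
vase_p_center [(0.79, array([328.4, 322.1])), (0.16, array([34
[... 827 characters left out ...]
0.00364067,  0.01695547],
       [-0.00211171,  0.18203136,  0.98329046,  1.51510836],
       [ 0.        ,  0.        ,  0.        ,  1.        ]])}
vase_p_center [(0.85, array([208.4, 271.3]))] [(0.69, array([194., 259., 227., 286.]))]
vase_p [(0.89, array([212.9, 273.2])), (0.82, array([435.6, 270.2])), (0.78, array([422.4, 324.8])), (0.41, array([353.6, 304.6]))] [(0.65, array([425., 254., 453., 281.])), (0.65, array([407., 309., 438., 336.])), (0.64, array([193., 256., 223., 286.]))]
bat_left [(0.7, array([215.5, 278.6]))] [(0.63, array([189., 252., 242., 301.]))]
bat_right [(0.79, array([434.7, 269.6]))] [(0.81, array([412., 246., 460., 295.]))]
wheel [(0.94, array([345.4, 209.8]))] []
```

View pics/side0.png

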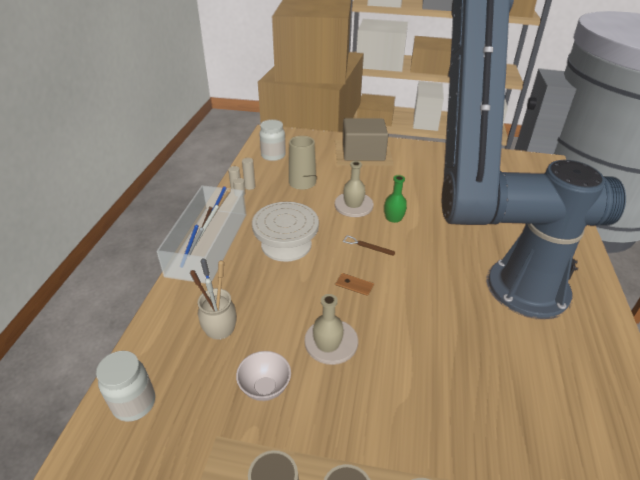

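View pics/top0.png

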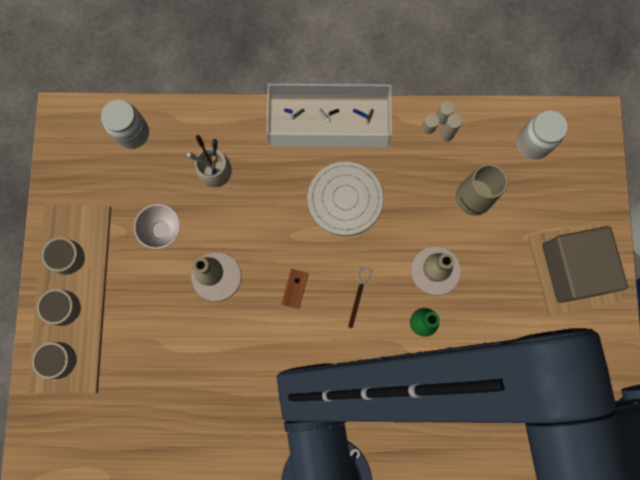

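```bash
python3 - <<'E'
from h import *
dt=np.load("pics/top0.npy"); ds=np.load("pics/side0.npy")
def cloud(cam,d):
    c=imaging.get_calibration(cam); f=f_of(c)
    K=np.array([[f,0,c["cx"]],[0,f,c["cy"]],[0,0,1.]])
    v,u=np.mgrid[:480,:640]
    p=cv2.undistortPoints(np.stack([u.ravel(),v.ravel()],1).astype(float)[:,None],K,np.array([c["k1"],0,0,0,0.]))[:,0]
    D=np.c_[p[:,0],-p[:,1],-np.ones(len(p))]*d.ravel()[:,None]
    P=D@c["T"][:3,:3].T+c["T"][:3,3]
    P[d.ravel()==0]=np.nan
    return P.reshape(480,640,3)
np.save("pics/ct.npy",cloud("top",dt)); np.save("pics/cs.npy",cloud("side",ds))
for cam,l,u,v,z in [("top","batL",215.5,278.6,0),("top","batR",434.7,269.6,0),("top","wheel",345.4,209.8,0),
 ("side","batL",330.6,343.1,0),("side","batR",349.9,204.8,0),("side","wheel",285.2,248.8,0),
 ("top","vL",212.9,273.2,.012),("top","vR",435.6,270.2,.012),("top","vG",422.4,324.8,.012),("top","vLc",208.4,271.3,.082),
 ("side","vL",327.2,341.6,.012),("side","vR",353.1,204.8,.012),("side","vG",393.8,216.4,.012),("side","vLc",328.4,322.1,.082),("side","vRc",349.1,205.9,.082)]:
    print(cam,l,pix2world(cam,u,v,z=z).round(4))
c=np.load("pics/ct.npy"); P=c.reshape(-1,3)
for n,b in [("L",(189,252,242,301)),("R",(412,246,460,295)),("G",(400,300,445,345)),("W",(300,170,390,250))]:
    q=c[b[1]:b[3],b[0]:b[2]].reshape(-1,3); q=q[~np.isnan(q[:,0])]
    print(n,q[:,2].max(), np.histogram(q[:,2],bins=np.arange(-.01,.18,.01))[0])
    for lo,hi in((.145,.16),(.008,.016),(.08,.09)):
        m=(q[:,2]>lo)&(q[:,2]<hi)
        if m.sum()>5: print(lo,m.sum(),q[m].mean(0).round(4),q[m].min(0).round(4),q[m].max(0).round(4))
E
```

```text
top batL [0.4649 0.272  0.    ]
top batR [ 0.4914 -0.2627  0.    ]
top wheel [ 0.6396 -0.0446  0.    ]
side batL [ 0.4714  0.2746 -0.    ]
side batR [ 0.5013 -0.2614 -0.    ]
side wheel [ 0.6488 -0.0188  0.    ]
top vL [0.4765 0.2767 0.012 ]
top vR [ 0.4883 -0.2626  0.012 ]
top vG [ 0.3568 -0.2278  0.012 ]
top vLc [0.4716 0.2752 0.082 ]
side vL [0.4783 0.2812 0.012 ]
side vR [ 0.49   -0.2466  0.012 ]
side vG [ 0.363  -0.2123  0.012 ]
side vLc [0.4768 0.2836 0.082 ]
side vRc [ 0.4915 -0.1415  0.082 ]
L 0.1588831999612621 [361 749 772   4   9  10  42  54 149 151  67  14  10   7   0  46 144   0]
0.145 190 [0.476  0.2804 0.1519] [0.4604 0.2637 0.1451] [0.4919 0.2981 0.1589]
0.008 920 [0.4615 0.2565 0.0118] [0.4113 0.2077 0.008 ] [0.5292 0.3278 0.016 ]
0.08 151 [0.4697 0.2729 0.0848] [0.4447 0.2509 0.08  ] [0.5027 0.3058 0.0899]
R 0.15908360479562766 [253 602 771   7   7  12  37  62 145 154  69  15  12   6   1  48 139   0]
0.145 184 [ 0.4896 -0.2604  0.152 ] [ 0.4734 -0.2773  0.1458] [ 0.5058 -0.2438  0.1591]
0.008 914 [ 0.482  -0.2586  0.0118] [ 0.4303 -0.3206  0.008 ] [ 0.5484 -0.2049  0.0159]
0.08 154 [ 0.4847 -0.2524  0.085 ] [ 0.4606 -0.2853  0.08  ] [ 0.5164 -0.2322  0.09  ]
G 0.14698754612095666 [732 605   3   4   7  45  52 170 134  47  10   7   0   0 106  93   0   0]
0.145 6 [ 0.3625 -0.2249  0.146 ] [ 0.3496 -0.2296  0.1453] [ 0.3713 -0.214   0.147 ]
0.008 9 [ 0.3607 -0.2117  0.009 ] [ 0.3143 -0.2794  0.0082] [ 0.4039 -0.1743  0.0102]
0.08 47 [ 0.3608 -0.2184  0.0833] [ 0.3438 -0.2402  0.0802] [ 0.38   -0.2089  0.0889]
W 0.09472101543443845 [1752 1214    3    0    0    0    0   22  434 3602  131    0    0    0
    0    0    0    0]
0.008 16 [ 0.5956 -0.0355  0.0091] [ 0.5508 -0.1522  0.0081] [0.6909 0.068  0.0107]
0.08 3602 [ 0.6422 -0.0411  0.0845] [ 0.5596 -0.1301  0.08  ] [0.7181 0.0472 0.09  ]
```

```bash
python3 - <<'E'
from h import *
from scipy.spatial.transform import Rotation as R
s=manip.get_state(); r=s["ee_rot"]
print(R.from_euler("xyz",r,degrees=True).as_matrix().round(3))
p=cv2.imread("pics/top0.png"); q=cv2.imread("pics/side0.png")
a=cv2.resize(p[230:360,180:260],(370,600)); b=cv2.resize(p[230:360,390:480],(415,600))
cv2.imwrite("pics/crop0.png",np.hstack([a,b]))
c=np.load("pics/cs.npy").reshape(-1,3); t=np.load("pics/ct.npy").reshape(-1,3)
for n,(x,y) in dict(L=(.476,.28),R=(.49,-.26),G=(.362,-.22)).items():
  for nm,P in(("side",c),("top",t)):
    m=(abs(P[:,0]-x)<.05)&(abs(P[:,1]-y)<.05)&(P[:,2]>.1)
    Q=P[m];h=Q[:,2].max(); Q=Q[Q[:,2]>h-.008]; print(n,nm,h.round(4),Q.min(0).round(4),Q.max(0).round(4),((Q.min(0)+Q.max(0))/2).round(4))
# wheel circle, bats circle
import scipy.optimize as so
for nm,P in(("side",c),("top",t)):
  for n,(x,y,z,r) in dict(W=(.64,-.041,.085,.09),L=(.47,.268,.012,.06),Rb=(.49,-.262,.012,.06)).items():
    m=(np.hypot(P[:,0]-x,P[:,1]-y)<r+.02)&(abs(P[:,2]-z)<.006); Q=P[m]
    # maximize pts inside
    g=[(np.sum(np.hypot(Q[:,0]-x-i,Q[:,1]-y-j)<r),i,j) for i in np.arange(-.02,.021,.001) for j in np.arange(-.02,.021,.001)]
    mx=max(g)[0]; b=np.array([k[1:] for k in g if k[0]>=mx-1]).mean(0); print(nm,n,(np.array([x,y])+b).round(4),mx,len(Q),Q[:,2].mean().round(4))
E
```

```text
[[ 0.     0.333 -0.943]
 [ 0.    -0.943 -0.333]
 [-1.    -0.    -0.   ]]
L side 0.1543 [0.4625 0.2672 0.1467] [0.4953 0.3019 0.1543] [0.4789 0.2846 0.1505]
L top 0.1589 [0.4604 0.2637 0.1509] [0.4919 0.297  0.1589] [0.4761 0.2803 0.1549]
R side 0.1558 [ 0.4765 -0.2728  0.1483] [ 0.509  -0.2411  0.1558] [ 0.4928 -0.257   0.152 ]
R top 0.1591 [ 0.4734 -0.2773  0.1511] [ 0.5051 -0.2438  0.1591] [ 0.4893 -0.2605  0.1551]
G side 0.1426 [ 0.3487 -0.2446  0.1355] [ 0.3806 -0.2061  0.1426] [ 0.3647 -0.2253  0.1391]
G top 0.8162 [ 0.3122 -0.2696  0.8083] [ 0.3126 -0.2637  0.8162] [ 0.3124 -0.2666  0.8122]
side W [ 0.651 -0.037] 2154 2165 0.0844
side L [0.4717 0.2733] 984 990 0.011
side Rb [ 0.4913 -0.2563] 455 464 0.0113
top W [ 0.649 -0.041] 4097 4099 0.0844
top L [0.469 0.268] 1122 1158 0.0114
top Rb [ 0.488 -0.263] 1075 1131 0.0113
```

View pics/crop0.png

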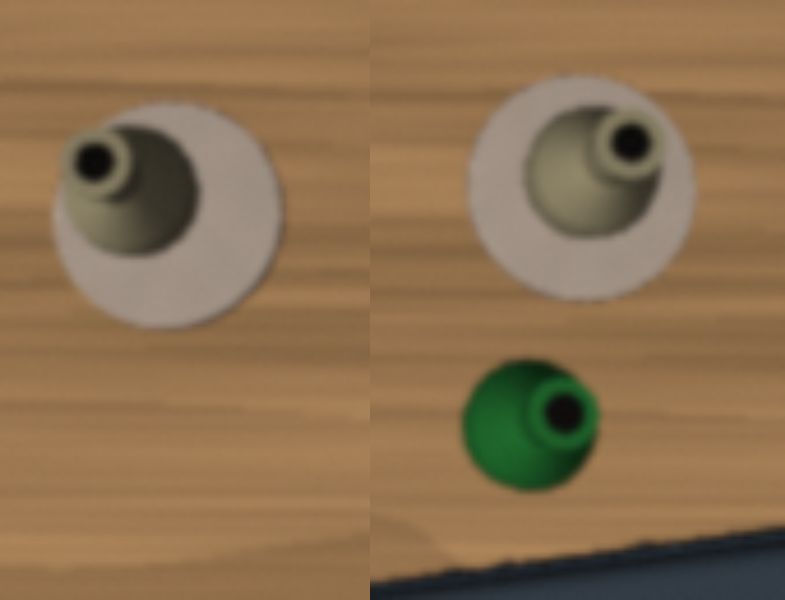

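Candidates: buff vase at top-view (205,268) on the left bat, buff vase at (437,266) on the right bat, and green bottle at (425,322) standing on bare table. The two buff ones on bats are meant; the crop confirms green is the decoy. Moving above the left vase.

>>> play_rows:
  increments:
    - [[0,0,0],[0.0175,0.039,0.002],1]
    - [[0,0,0],[0.0175,0.039,0.002],1]
    - [[0,0,0],[0.0175,0.039,0.002],1]
    - [[0,0,0],[0.0175,0.039,0.002],1]
    - [[0,0,0],[0.0175,0.039,0.002],1]
    - [[0,0,0],[0.0175,0.039,0],1]
    - [[0,0,0],[0.0175,0.039,0],1]
    - [[0,0,0],[0.0175,0.039,0],1]
    - [[0,0,0],[0.0175,0.039,0],1]
    - [[0,0,0],[0.0175,0.039,0],1]
    - [[0,0,0],[0.0175,0.039,0],1]
    - [[0,0,0],[0.0175,0.039,0],1]
    - [[0,0,0],[0.0175,0.039,0],1]
    - [[0,0,0],[0.0175,0.039,0],1]
    - [[0,0,0],[0.0175,0.039,0],1]

```text
time: 2.6
tool_pos: [0.4715, -0.0025, 0.2636]
ee_rot: [140.6, 89.9, -20.0]
wrist_force: [0.7, -0.9, 0.8]
width: 0.0856
```

>>> play_rows:
  increments:
    - [[0,0,0],[0.001,0.036,0],1]
    - [[0,0,0],[0.001,0.036,0],1]
    - [[0,0,0],[0.001,0.036,0],1]
    - [[0,0,0],[0.001,0.036,0],1]
    - [[0,0,0],[0.001,0.036,0],1]
    - [[0,0,0],[0.001,0.036,0],1]
    - [[0,0,0],[0.001,0.036,0],1]
    - [[0,0,0],[0.001,0.03,0],1]
    - [[0,0,0],[0,0,0],1]
    - [[0,0,0],[0,0,0],1]
    - [[0,0,0],[0,0,0],1]

```text
time: 3.7
tool_pos: [0.4786, 0.277, 0.2632]
ee_rot: [33.1, 90.0, -127.5]
wrist_force: [-0.7, -0.5, 0.6]
width: 0.0857
```

```bash
cat >> h.py <<'E'
from scipy.spatial.transform import Rotation as R
def wristT(s):
    T=np.eye(4);T[:3,:3]=R.from_euler("xyz",s["ee_rot"],degrees=True).as_matrix();T[:3,3]=s["tool_pos"]
    return T@np.array(imaging.get_calibration("wrist")["hand_eye"])
E
cat > wr.py <<'E'
import sys
from h import *
s=manip.get_state();T=wristT(s)
p,d=imaging.grab_frame("wrist"); cv2.imwrite(f"pics/{sys.argv[1]}.png",p)
print({k:np.round(s[k],4) for k in("time","tool_pos","ee_rot","wrist_force","ft_torque","width","joint_positions")})
c=imaging.get_calibration("wrist"); f=f_of(c)
K=np.array([[f,0,c["cx"]],[0,f,c["cy"]],[0,0,1.]])
v,u=np.mgrid[:480,:640]
q=cv2.undistortPoints(np.stack([u.ravel(),v.ravel()],1).astype(float)[:,None],K,np.array([c["k1"],0,0,0,0.]))[:,0]
D=np.c_[q[:,0],-q[:,1],-np.ones(len(q))]*d.ravel()[:,None]
P=(D@T[:3,:3].T+T[:3,3]); P=P[d.ravel()>0]; np.save(f"pics/{sys.argv[1]}.npy",P)
x,y=float(sys.argv[2]),float(sys.argv[3])
for lo,hi in((.144,.165),(.11,.135),(.04,.09),(.006,.018)):
    m=(abs(P[:,0]-x)<.045)&(abs(P[:,1]-y)<.045)&(P[:,2]>lo)&(P[:,2]<hi); Q=P[m]
    if len(Q)>9: print(lo,len(Q),np.percentile(Q,1,0).round(4),np.percentile(Q,99,0).round(4),((np.percentile(Q,1,0)+np.percentile(Q,99,0))/2).round(4))
E
python3 wr.py w1 .4775 .282
```

```text
{'time': np.float64(3.7), 'tool_pos': array([0.4786, 0.277 , 0.2632]), 'ee_rot': array([  33.0621,   89.9553, -127.498 ]), 'wrist_force': array([-0.7432, -0.4846,  0.5733]), 'ft_torque': array([0.002 , 0.038 , 0.0144]), 'width': np.float64(0.0857), 'joint_positions': array([ 1.84887e+01,  2.39996e+01,  9.18433e+01, -2.78000e-02,
        6.41942e+01,  8.90609e+01])}
0.144 1798 [0.463  0.2669 0.1466] [0.4953 0.2986 0.1534] [0.4792 0.2828 0.15  ]
0.11 134 [0.4826 0.2742 0.1101] [0.4918 0.2951 0.1287] [0.4872 0.2846 0.1194]
0.04 2099 [0.4588 0.2531 0.0541] [0.5115 0.3145 0.0898] [0.4851 0.2838 0.0719]
0.006 2467 [0.4338 0.2374 0.0097] [0.5221 0.3262 0.0134] [0.4779 0.2818 0.0115]
```

View pics/w1.png

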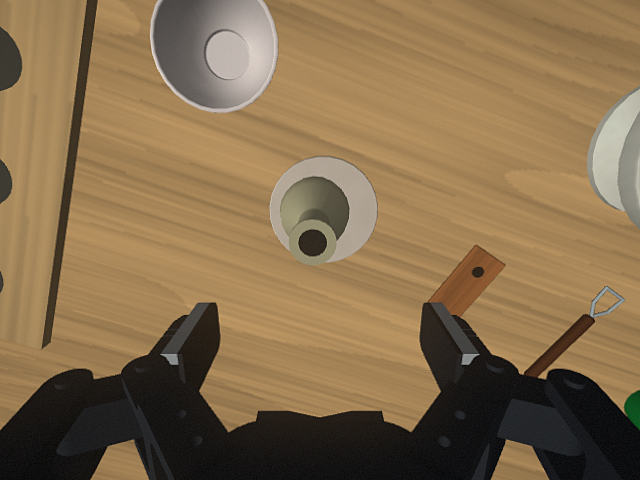

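The wrist view shows the lip at (313,242), on the left bat and centred at (0.479, 0.283), agreeing with the fixed cameras. Descending, gripping and then lifting.

>>> play_rows:
  increments:
    - [[0,0,0],[0,0.004,-0.015],1]
    - [[0,0,0],[0,0,-0.02],1]
    - [[0,0,0],[0,0,-0.02],1]
    - [[0,0,0],[0,0,-0.02],1]
    - [[0,0,0],[0,0,-0.02],1]
    - [[0,0,0],[0,0,-0.015],1]
    - [[0,0,0],[0,0,-0.015],1]
    - [[0,0,0],[0,0,-0.01],1]
    - [[0,0,0],[0,0,0],1]
    - [[0,0,0],[0,0,0],1]
    - [[0,0,0],[0,0,0],1]
  squeeze: 40

```text
time: 4.85
tool_pos: [0.4795, 0.2817, 0.1291]
ee_rot: [178.9, 89.9, 18.4]
wrist_force: [-0.1, 0.2, -0.1]
width: 0.0851
```

```bash
python3 wr.py w2 .4775 .282; python3 - <<'E'
from h import *
p,d=imaging.grab_frame("side"); cv2.imwrite("pics/s2.png",cv2.resize(p[180:400,220:460],(720,660))[:600])
E
```

```text
{'time': np.float64(4.85), 'tool_pos': array([0.4795, 0.2817, 0.1291]), 'ee_rot': array([178.9161,  89.9044,  18.3638]), 'wrist_force': array([-0.0849,  0.2353, -0.0722]), 'ft_torque': array([ 0.0214,  0.0142, -0.0308]), 'width': np.float64(0.0851), 'joint_positions': array([ 1.89265e+01,  3.50559e+01,  9.82555e+01, -1.30000e-03,
        4.65930e+01,  8.94797e+01])}
0.144 10328 [0.4609 0.2391 0.1447] [0.5075 0.3262 0.1638] [0.4842 0.2827 0.1543]
0.11 3108 [0.4561 0.2386 0.1107] [0.5059 0.3261 0.1348] [0.481  0.2824 0.1227]
0.04 6563 [0.4572 0.2541 0.0456] [0.5118 0.3142 0.0898] [0.4845 0.2841 0.0677]
0.006 4998 [0.4384 0.2375 0.0097] [0.5221 0.3264 0.013 ] [0.4803 0.2819 0.0114]
```

View pics/w2.png

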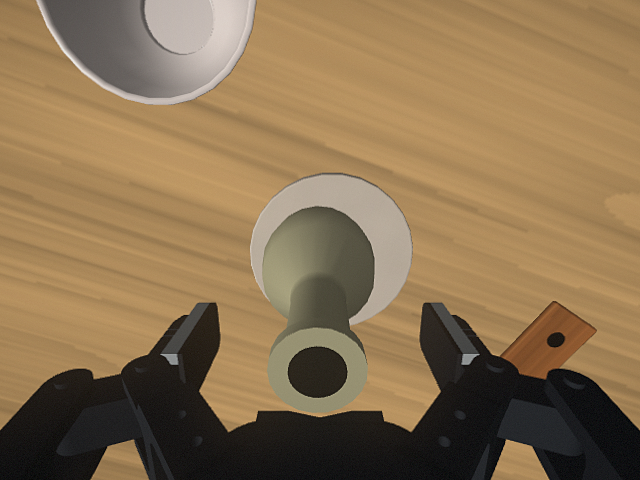

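View pics/s2.png

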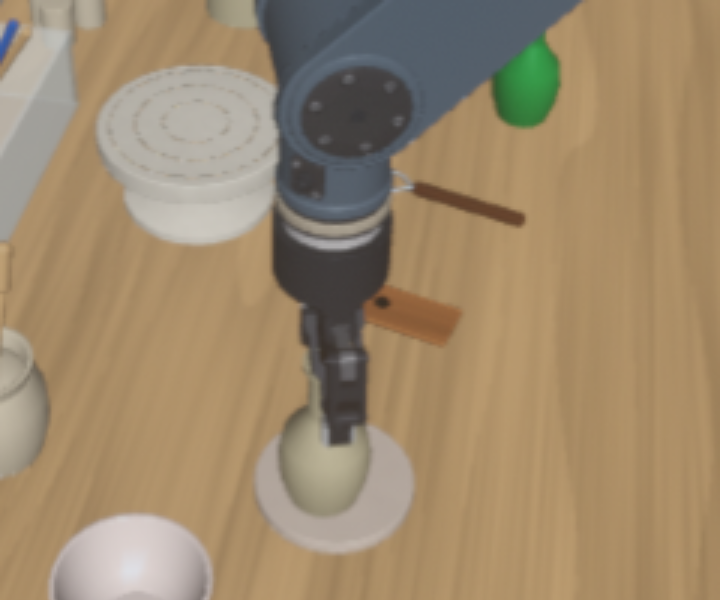

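```bash
python3 - <<'E'
from h import *
s=manip.get_state();T=wristT(s)
for P in [(.4795,.2817,.152),(.4775,.2817,.152),(.4795,.2837,.152)]: print(world2pix("wrist",np.array(P),T))
P=np.load("pics/w2.npy")
m=(abs(P[:,0]-.479)<.02)&(abs(P[:,1]-.282)<.022)&(abs(P[:,2]-.152)<.004);Q=P[m];print(len(Q),np.percentile(Q,1,0),np.percentile(Q,99,0))
E
```

```text
(np.float64(320.6637950884516), np.float64(371.8878141293151))
(np.float64(318.66945247767893), np.float64(376.63131946287433))
(np.float64(315.0086845929375), np.float64(370.1969332976536))
7156 [0.46326549 0.2669277  0.14858624] [0.49571461 0.298646   0.15305708]
```

Lip centre (318,369) is within 1 mm of the predicted pixel. Closing.

>>> play_rows:
  increments:
    - [[0,0,0],[0,0.001,0],0]
    - [[0,0,0],[0,0,0],0]
    - [[0,0,0],[0,0,0],0]
    - [[0,0,0],[0,0,0],0]
    - [[0,0,0],[0,0,0],0]
    - [[0,0,0],[0,0,0],0]
    - [[0,0,0],[0,0,0],0]
    - [[0,0,0],[0,0,0],0]
    - [[0,0,0],[0,0,0],0]
    - [[0,0,0],[0,0,0],0]
  squeeze: 40

```text
time: 5.95
tool_pos: [0.479, 0.2828, 0.1285]
ee_rot: [170.2, 90.0, 9.6]
wrist_force: [0.1, -1.2, 4.3]
width: 0.0287
```

>>> play_rows:
  increments:
    - [[0,0,0],[0,0,0],0]
    - [[0,0,0],[0,0,0],0]
    - [[0,0,0],[0,0,0],0]

```text
time: 6.25
tool_pos: [0.479, 0.2828, 0.1285]
ee_rot: [171.8, 90.0, 11.3]
wrist_force: [-0.6, -1.7, 4.6]
width: 0.029
```

```bash
python3 wr.py w3 .4775 .282
```

```text
{'time': np.float64(6.25), 'tool_pos': array([0.479 , 0.2828, 0.1285]), 'ee_rot': array([171.8223,  89.9768,  11.2921]), 'wrist_force': array([-0.644 , -1.6519,  4.6313]), 'ft_torque': array([-0.1327,  0.0447,  0.0095]), 'width': np.float64(0.029), 'joint_positions': array([ 1.90461e+01,  3.51394e+01,  9.82103e+01, -4.30000e-03,
        4.66273e+01,  8.95793e+01])}
0.144 17988 [0.4567 0.2404 0.1456] [0.5057 0.3256 0.1647] [0.4812 0.283  0.1552]
0.11 3721 [0.4738 0.2595 0.1105] [0.4963 0.3111 0.1348] [0.4851 0.2853 0.1226]
0.04 5905 [0.4662 0.2548 0.0444] [0.5119 0.3145 0.0897] [0.489  0.2846 0.0671]
0.006 5027 [0.438  0.2375 0.0098] [0.5221 0.3263 0.013 ] [0.48   0.2819 0.0114]
```

View pics/w3.png

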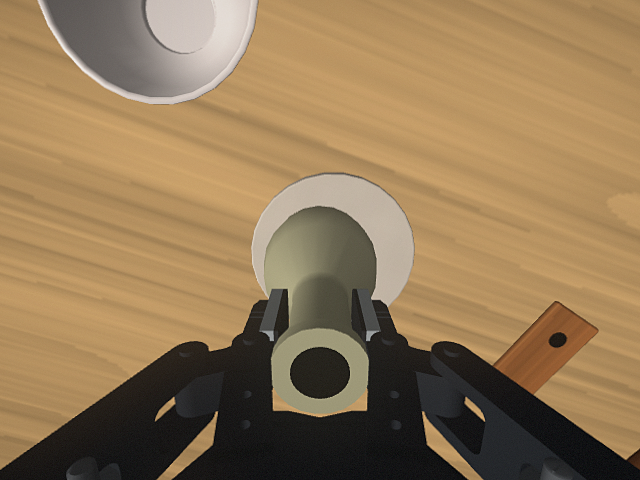

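```bash
python3 - <<'E'
from h import *
s=manip.get_state();T=wristT(s); Rm=R.from_euler("xyz",s["ee_rot"],degrees=True).as_matrix()
print(Rm.round(3))
for x in(-.02,-.01,0,.01,.022):
  for y in(-.0145,-.013,.013,.0145):
    print(x,y,np.round(world2pix("wrist",s["tool_pos"]+Rm@np.array([x,y,-.011]),T),1),np.round(world2pix("wrist",s["tool_pos"]+Rm@np.array([x,y,.011]),T),1))
p=cv2.imread("pics/w3.png"); cv2.imwrite("pics/w3c.png",cv2.resize(p[260:440,200:440],(800,600),interpolation=cv2.INTER_CUBIC))
E
```

```text
[[ 0.     0.333 -0.943]
 [ 0.    -0.943 -0.333]
 [-1.     0.    -0.   ]]
-0.02 -0.0145 [276.4 338.6] [278.6 393.2]
-0.02 -0.013 [280.9 338.6] [282.9 393.2]
-0.02 0.013 [359.1 338.7] [357.  393.2]
-0.02 0.0145 [363.6 338.7] [361.2 393.3]
-0.01 -0.0145 [279.7 322.8] [281.6 374.1]
-0.01 -0.013 [283.9 322.8] [285.6 374.1]
-0.01 0.013 [356.1 322.8] [354.2 374.1]
-0.01 0.0145 [360.2 322.8] [358.2 374.1]
0 -0.0145 [282.6 309.2] [284.2 357.6]
0 -0.013 [286.4 309.2] [287.9 357.6]
0 0.013 [353.5 309.2] [351.9 357.6]
0 0.0145 [357.3 309.2] [355.6 357.6]
0.01 -0.0145 [285.  297.4] [286.5 343.2]
0.01 -0.013 [288.6 297.4] [289.9 343.2]
0.01 0.013 [351.2 297.4] [349.8 343.3]
0.01 0.0145 [354.8 297.4] [353.3 343.3]
0.022 -0.0145 [287.6 285.1] [288.9 328.2]
0.022 -0.013 [290.9 285.1] [292.1 328.2]
0.022 0.013 [348.9 285.1] [347.7 328.2]
0.022 0.0145 [352.2 285.1] [350.9 328.2]
```

View pics/w3c.png

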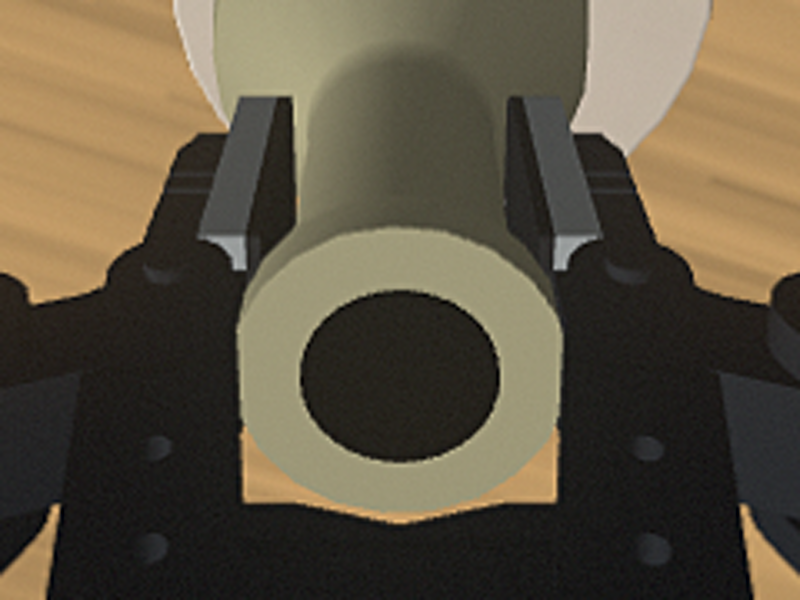

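```bash
python3 - <<'E'
from h import *
s=manip.get_state(); Rm=R.from_euler("xyz",s["ee_rot"],degrees=True).as_matrix()
for n in("w2","w3"):
  P=np.load(f"pics/{n}.npy"); L=(P-s["tool_pos"])@Rm
  print(n)
  for x in np.arange(-.06,.03,.004):
    m=(abs(L[:,0]-x)<.002)&(abs(L[:,1])<.06)&(abs(L[:,2])<.04); Q=L[m]
    if len(Q): print(round(x,3),len(Q),"y hist",np.histogram(Q[:,1],bins=np.arange(-.06,.061,.004))[0], "z",Q[:,2].min().round(3),Q[:,2].max().round(3))
E
```

```text
w2
-0.06 5842 y hist [452   0   0   0   0 442 296 234 257 179 124 269 261 277 271 274 266 271
 276 222 102 251 243 279 538  52   0   0   0   6] z -0.019 0.003
-0.056 4293 y hist [240   0   0   0 169 317 226 257 191  13  94 176 178 167 186 180 193 180
 178 139  35  94 235 254 258 331   2   0   0   0] z -0.019 0.008
-0.052 2360 y hist [182   0   0  66  76  45 154 176  26   0   3 100 162 158 105  73 122 164
 158  27   0   0 103 182 110  15 153   0   0   0] z -0.018 0.012
-0.048 1106 y hist [166   1  32 248 127   7  25  24   0   0   0   0   2   0   0   0   0   1
   0   0   0   0   1  47   2  53 197 157   0  16] z -0.018 0.012
-0.044 4675 y hist [748 811 531 152 149 113   3   0   0   0   0   0   0   0   0   0   0   0
   0   0   0   0   0   0  48 151 147 258 741 823] z -0.014 0.012
-0.04 1684 y hist [158 161 197 149 144  56   0   0   0   0   0   0   0   0   0   0   0   0
   0   0   0   0   0   0  11 119 154 180 190 165] z -0.015 0.012
-0.036 995 y hist [100  85 107 163  69   0   0   0   0   0   0   0   0   0   0   0   0   0
   0   0   0   0   0   0   0  27 116 154 100  74] z -0.015 -0.006

[... 4908 characters left out ...]
7 52 33 47 35 42 39 36 57 42 32 45  0  0
  0  0  0  0  0  0] z -0.013 0.003
0.012 553 y hist [ 0  0  0  0  0  0  0  2 39 28 43 53 35 38 37 44 39 34 56 44 27 34  0  0
  0  0  0  0  0  0] z -0.014 0.006
0.016 446 y hist [ 0  0  0  0  0  0  0  0 11 17 39 52 30 32 38 38 36 32 56 38 16 11  0  0
  0  0  0  0  0  0] z -0.013 0.007
0.02 275 y hist [ 0  0  0  0  0  0  0  0  0  1  2 39 30 32 34 38 33 28 32  5  1  0  0  0
  0  0  0  0  0  0] z -0.013 0.009
0.024 208 y hist [ 0  0  0  0  0  0  0  0  0  0  0  7 31 35 32 34 30 30  9  0  0  0  0  0
  0  0  0  0  0  0] z -0.014 0.005
0.028 265 y hist [ 0  0  0  0  0  0  0  0  0  0  0 19 35 39 35 38 44 43 12  0  0  0  0  0
  0  0  0  0  0  0] z -0.014 -0.001
```

The close-up shows a small gap between the pads and the neck, with finger plates beside the lip at about (273,370) and (367,370). The jaw stopped at 29 mm rather than 26, with 4.6 N upward, so the finger roots are riding on the lip. I'll reopen, go a few mm higher and close gently.

>>> play_rows:
  increments:
    - [[0,0,0],[0,0,0],0.5]
    - [[0,0,0],[0,0,0],0.5]
    - [[0,0,0],[0,0,0.002],0.5]
    - [[0,0,0],[0,0,0.002],0.5]
    - [[0,0,0],[0,0,0],0.5]
    - [[0,0,0],[0,0,0],0]
    - [[0,0,0],[0,0,0],0]
    - [[0,0,0],[0,0,0],0]
    - [[0,0,0],[0,0,0],0]
    - [[0,0,0],[0,0,0],0]
    - [[0,0,0],[0,0,0],0]
    - [[0,0,0],[0,0,0],0]
  squeeze: 25

```text
time: 7.5
tool_pos: [0.4791, 0.2828, 0.1325]
ee_rot: [167.9, 90.0, 7.3]
wrist_force: [-0.1, -1.1, 5.2]
width: 0.0319
```

```bash
python3 wr.py w4 .4775 .282|head -9;python3 - <<'E'
from h import *
p=cv2.imread("pics/w4.png"); cv2.imwrite("pics/w4c.png",cv2.resize(p[260:440,200:440],(800,600),interpolation=cv2.INTER_CUBIC))
E
```

```text
{'time': np.float64(7.5), 'tool_pos': array([0.4791, 0.2828, 0.1325]), 'ee_rot': array([167.8634,  89.9672,   7.3371]), 'wrist_force': array([-0.1021, -1.0919,  5.2476]), 'ft_torque': array([-0.19  , -0.0333, -0.0761]), 'width': np.float64(0.0319), 'joint_positions': array([ 1.90464e+01,  3.47662e+01,  9.80694e+01, -9.10000e-03,
        4.71323e+01,  8.95788e+01])}
0.144 13058 [0.4626 0.2438 0.1456] [0.506  0.3256 0.1649] [0.4843 0.2847 0.1552]
0.11 3246 [0.4724 0.2582 0.1107] [0.4968 0.3125 0.1348] [0.4846 0.2853 0.1227]
0.04 5800 [0.4624 0.2555 0.0451] [0.5119 0.3145 0.0897] [0.4871 0.285  0.0674]
0.006 4875 [0.4379 0.2375 0.0097] [0.5221 0.3263 0.013 ] [0.48   0.2819 0.0113]
```

View pics/w4c.png

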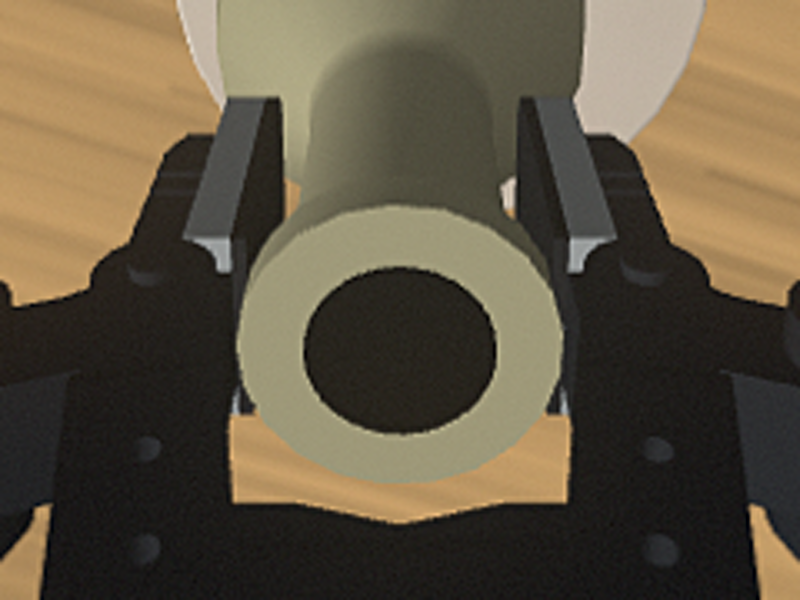

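```bash
python3 - <<'E'
from h import *
s=manip.get_state(); Rm=R.from_euler("xyz",s["ee_rot"],degrees=True).as_matrix()
p=cv2.imread("pics/w4.png"); P=np.load("pics/w4.npy"); print(P.shape)
if len(P)==480*640:
  L=((P-s["tool_pos"])@Rm).reshape(480,640,3); b=(p.max(2)<60)
  # points right side and left side
  for row in range(290,420,6):
    out=[]
    for cols in (range(320,420),range(320,220,-1)):
      for c in cols:
        if b[row,c] and abs(L[row,c,1])>.012: out.append((c,L[row,c].round(4).tolist())); break
    print(row,out)
E
```

```text
(306020, 3)
```

```bash
sed -i 's/P=P\[d.ravel()>0\]/P[d.ravel()==0]=np.nan/' wr.py; python3 wr.py w5 .479 .2828 >/dev/null; python3 - <<'E'
from h import *
s=manip.get_state(); Rm=R.from_euler("xyz",s["ee_rot"],degrees=True).as_matrix()
p=cv2.imread("pics/w5.png"); P=np.load("pics/w5.npy")
L=((P-s["tool_pos"])@Rm).reshape(480,640,3)*1000
b=(p.max(2)<60)
for row in range(288,412,5):
    out=[]
    for cols in (range(320,440),range(320,200,-1)):
      k=[c for c in cols if b[row,c] and abs(L[row,c,1])>12][:40]
      out+= [L[row,c].round(1).tolist() for c in k[0:40:6]]
    print(row,*[f"{o[0]:.0f},{o[1]:.1f},{o[2]:.0f}" for o in out])
E
```

```text
288
293 18,15.9,-9 18,-16.2,-9
298 21,15.9,-5 10,17.1,-11 20,-16.0,-6 10,-17.4,-11
303 20,15.8,-3 3,16.3,-12 14,25.4,-7 12,27.7,-7 21,-16.2,-3 5,-16.8,-11 13,-25.5,-7 12,-28.0,-7
308 19,15.8,-1 2,16.2,-11 8,24.9,-7 8,27.4,-7 19,-16.1,-1 0,-16.3,-11 8,-25.2,-7 9,-27.8,-7
313 19,15.8,1 -1,15.9,-10 5,24.3,-7 4,27.1,-7 19,-16.2,2 -1,-16.2,-10 4,-24.5,-7 5,-27.1,-7 4,-29.4,-7
318 18,15.8,3 -1,15.9,-8 -7,17.4,-11 0,26.0,-7 0,28.3,-7 18,-16.0,3 -2,-16.1,-8 -7,-17.7,-11 0,-26.2,-7 1,-28.6,-7
323 17,15.8,5 -2,15.9,-6 -10,16.9,-11 -4,25.5,-7 -4,27.8,-7 17,-16.0,5 -2,-16.2,-6 -10,-17.2,-11 -3,-25.9,-7 -4,-28.0,-7
328 10,15.9,3 -9,15.7,-8 -14,17.2,-11 -8,25.6,-7 -7,27.8,-7 9,-16.0,3 -8,-16.2,-7 -13,-17.5,-11 -7,-26.0,-7 -8,-27.9,-8
333 -4,15.7,-3 -16,16.2,-11 -18,21.2,-12 -18,23.3,-12 -18,25.2,-12 -18,27.3,-12 -4,-16.0,-3 -15,-16.6,-10 -18,-21.5,-12 -18,-23.7,-12 -18,-25.6,-12 -18,-27.5,-12
338 -13,15.7,-6 -21,18.1,-12 -21,20.1,-12 -24,21.5,-14 -24,23.3,-14 -24,25.2,-14 -21,27.9,-12 -13,-15.9,-7 -21,-18.7,-12 -21,-20.6,-12 -23,-22.1,-14 -23,-24.2,-13 -24,-25.7,-14 -22,-28.2,-13
343 -14,16.0,-5 -
[... 1954 characters left out ...]
2,19.4,-18 -52,20.9,-17 -52,-12.7,-17 -53,-13.9,-18 -53,-15.2,-18 -53,-16.7,-18 -50,-18.8,-16 -52,-19.8,-17 -52,-21.2,-17
398 -53,12.2,-17 -54,13.6,-17 -53,15.0,-17 -54,16.4,-17 -50,18.7,-14 -54,19.1,-17 -53,20.8,-17 -54,-12.1,-18 -54,-13.5,-17 -54,-14.8,-18 -54,-16.2,-18 -54,-17.8,-17 -53,-19.3,-17 -54,-20.5,-17
403 -55,12.2,-17 -55,13.7,-17 -55,15.0,-17 -55,16.6,-17 -55,17.9,-17 -56,19.1,-18 -55,20.7,-17 -54,-12.1,-16 -55,-13.4,-17 -54,-15.0,-16 -55,-16.1,-17 -55,-17.5,-17 -55,-18.9,-17 -55,-20.3,-17
408 -56,12.0,-17 -58,13.1,-18 -56,14.9,-16 -56,16.1,-17 -56,17.5,-17 -57,18.7,-17 -57,20.1,-17 -57,-12.2,-17 -57,-13.6,-17 -56,-15.0,-17 -57,-16.2,-18 -57,-17.4,-18 -56,-19.0,-17 -57,-20.2,-18
```

Pads measured: faces from +21 to −16 mm along the tool. At this height they meet the lip's flare, hence the wider stop. I need to be lower than the first try so that the pads sit wholly on the neck.

>>> play_rows:
  increments:
    - [[0,0,0],[0,0,0],0.5]
    - [[0,0,0],[0,0,0],0.5]
    - [[0,0,0],[0,0,-0.004],0.5]
    - [[0,0,0],[0,0,-0.004],0.5]
    - [[0,0,0],[0,0,0],0.5]
    - [[0,0,0],[0,0,0],0]
    - [[0,0,0],[0,0,0],0]
    - [[0,0,0],[0,0,0],0]
    - [[0,0,0],[0,0,0],0]
    - [[0,0,0],[0,0,0],0]
    - [[0,0,0],[0,0,0],0]
    - [[0,0,0],[0,0,0],0]
  squeeze: 25

```text
time: 8.8
tool_pos: [0.4786, 0.2827, 0.1241]
ee_rot: [-13.1, 90.0, -173.6]
wrist_force: [0.5, -0.8, -3.5]
width: 0.0294
```

```bash
python3 wr.py w6 .4775 .282|head -4;python3 - <<'E'
from h import *
p=cv2.imread("pics/w6.png"); cv2.imwrite("pics/w6c.png",cv2.resize(p[260:440,200:440],(800,600),interpolation=cv2.INTER_CUBIC))
E
```

```text
{'time': np.float64(8.8), 'tool_pos': array([0.4786, 0.2827, 0.1241]), 'ee_rot': array([ -13.0962,   89.971 , -173.6311]), 'wrist_force': array([ 0.4526, -0.7888, -3.4547]), 'ft_torque': array([ 0.0438, -0.0032,  0.0403]), 'width': np.float64(0.0294), 'joint_positions': array([1.90493e+01, 3.55378e+01, 9.83708e+01, 8.80000e-03, 4.61197e+01,
       8.95781e+01])}
0.144 19831 [0.4558 0.2389 0.1452] [0.5061 0.3259 0.1646] [0.4809 0.2824 0.1549]
0.11 4102 [0.4733 0.2593 0.1104] [0.4959 0.3112 0.1347] [0.4846 0.2852 0.1225]
```

View pics/w6c.png

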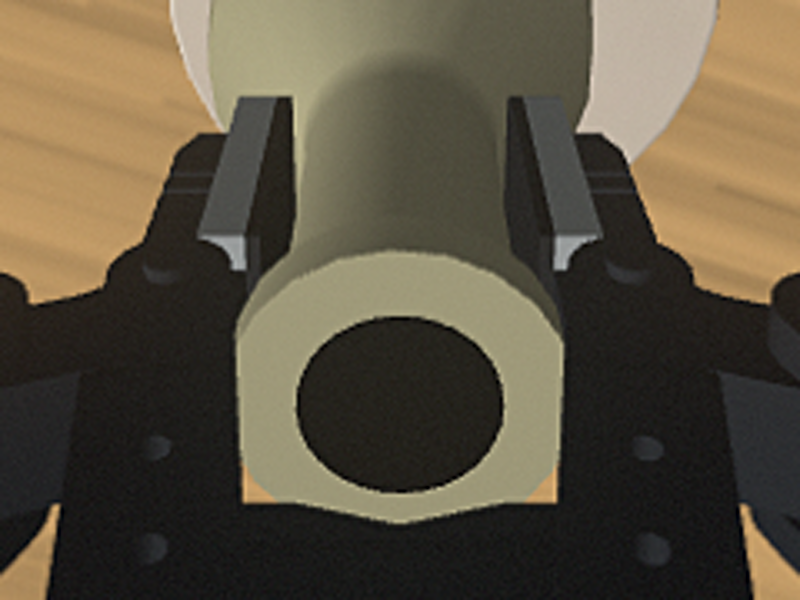

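>>> play_rows:
  increments:
    - [[0,0,0],[0,0,0],0.5]
    - [[0,0,0],[0,0,0],0.5]
    - [[0,0,0],[0,0,0.0025],0.5]
    - [[0,0,0],[0,0,0],0.5]
    - [[0,0,0],[0,0,0],0]
    - [[0,0,0],[0,0,0],0]
    - [[0,0,0],[0,0,0],0]
    - [[0,0,0],[0,0,0],0]
    - [[0,0,0],[0,0,0],0]
    - [[0,0,0],[0,0,0],0]
    - [[0,0,0],[0,0,0],0]
  squeeze: 30

```text
time: 9.95
tool_pos: [0.4792, 0.2828, 0.1273]
ee_rot: [172.9, 89.9, 12.4]
wrist_force: [-0.9, 0.1, 5.1]
width: 0.0293
```

Same 29 mm stop: the jaws always seat under the lip's flare, which also keeps the vase from dropping through. Test lift: small first.

>>> play_rows:
  increments:
    - [[0,0,0],[0,0,0.003],0]
    - [[0,0,0],[0,0,0.004],0]
    - [[0,0,0],[0,0,0.005],0]
    - [[0,0,0],[0,0,0.006],0]
    - [[0,0,0],[0,0,0.007],0]
    - [[0,0,0],[0,0,0],0]
    - [[0,0,0],[0,0,0],0]
    - [[0,0,0],[0,0,0],0]

```text
time: 10.75
tool_pos: [0.4787, 0.2827, 0.1517]
ee_rot: [-0.8, 90.0, -161.3]
wrist_force: [0.0, 0.9, -4.4]
width: 0.0291
```

```bash
python3 wr.py w7 .4775 .282|head -2;python3 - <<'E'
from h import *
p,d=imaging.grab_frame("side"); cv2.imwrite("pics/s7.png",cv2.resize(p[270:370,270:400],(780,600),interpolation=cv2.INTER_CUBIC))
E
```

```text
{'time': np.float64(10.75), 'tool_pos': array([0.4787, 0.2827, 0.1517]), 'ee_rot': array([  -0.8041,   89.9872, -161.3353]), 'wrist_force': array([ 2.800e-03,  8.954e-01, -4.437e+00]), 'ft_torque': array([ 0.001 ,  0.0465, -0.0155]), 'width': np.float64(0.0291), 'joint_positions': array([1.90506e+01, 3.30257e+01, 9.73730e+01, 1.00000e-04, 4.96141e+01,
       8.95817e+01])}
```

View pics/s7.png

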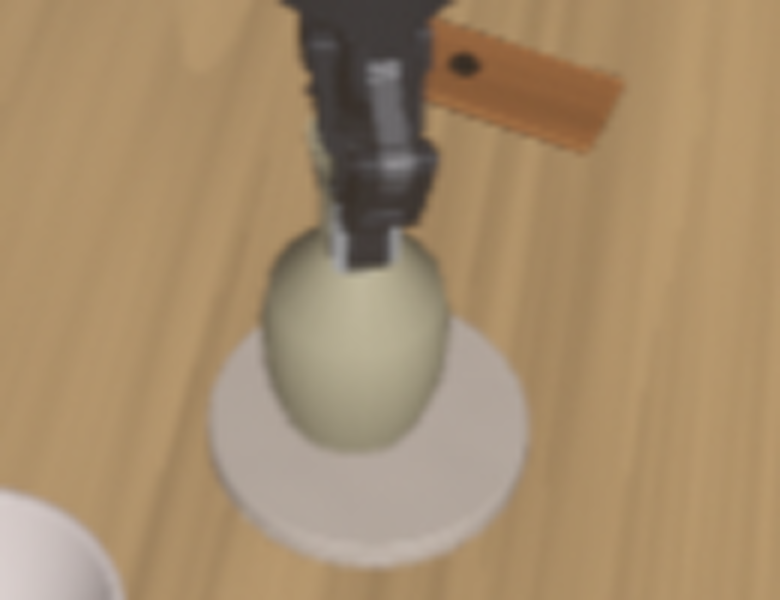

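View pics/w7.png

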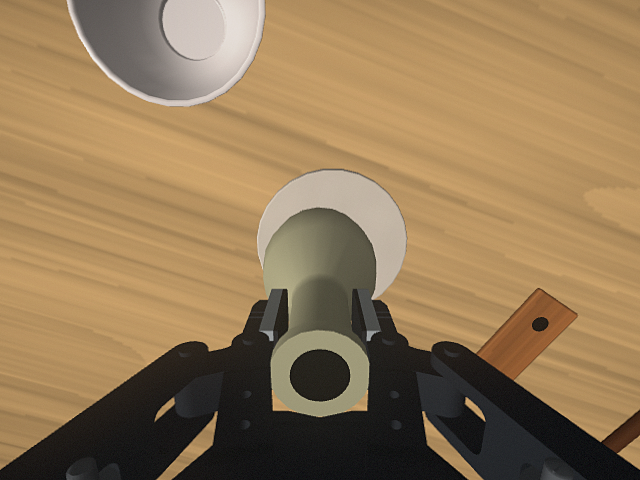

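The vase is lifted and still hanging centred in the jaws (lip at (320,375), unchanged). Lifting higher and averaging the force.

>>> play_rows:
  increments:
    - [[0,0,0],[0,0,0.006],0]
    - [[0,0,0],[0,0,0.008],0]
    - [[0,0,0],[0,0,0.008],0]
    - [[0,0,0],[0,0,0.006],0]
    - [[0,0,0],[0,0,0],0]
    - [[0,0,0],[0,0,0],0]
    - [[0,0,0],[0,0,0],0]
    - [[0,0,0],[0,0,0],0]
    - [[0,0,0],[0,0,0],0]
    - [[0,0,0],[0,0,0],0]

```text
time: 11.85
tool_pos: [0.4788, 0.2827, 0.1796]
ee_rot: [1.4, 90.0, -159.1]
wrist_force: [1.2, 0.2, -3.5]
width: 0.0294
```

```bash
cat > weigh.py <<'E'
from h import *
F=[];tau=[]
for i in range(16):
    s=manip.get_state(); F.append(s["wrist_force"]); tau.append(s["tau"]); imaging.grab_frame("side" if i%2 else "top")
F=np.array(F);print("F mean",F.mean(0).round(2),"sd",F.std(0).round(2),"tau",np.mean(tau,0).round(3),"pos",s["tool_pos"].round(4),"w",s["width"],"t",s["time"])
E
python3 weigh.py
```

```text
F mean [ 0.17  0.07 -3.94] sd [0.53 0.44 0.45] tau [-1.0000e-03 -4.2576e+01 -1.4701e+01  0.0000e+00  2.0000e-03  0.0000e+00] pos [0.4788 0.2828 0.1798] w 0.029266468410984292 t 12.6
```

Left vase ≈ 3.9 N (~0.40 kg). Standing it back.

>>> play_rows:
  increments:
    - [[0,0,0],[0,0,-0.008],0]
    - [[0,0,0],[0,0,-0.012],0]
    - [[0,0,0],[0,0,-0.012],0]
    - [[0,0,0],[0,0,-0.01],0]
    - [[0,0,0],[0,0,-0.005],0]
    - [[0,0,0],[0,0,-0.003],0]
    - [[0,0,0],[0,0,-0.001],0]
    - [[0,0,0],[0,0,0],0]
    - [[0,0,0],[0,0,0],0]

```text
time: 13.55
tool_pos: [0.4792, 0.2829, 0.1292]
ee_rot: [-179.8, 89.9, 19.7]
wrist_force: [0.3, 0.3, -4.4]
width: 0.0291
```

```bash
python3 weigh.py
```

```text
F mean [-0.01  0.16 -4.09] sd [0.39 0.59 0.54] tau [-2.0000e-03 -4.3849e+01 -1.2387e+01  0.0000e+00  0.0000e+00 -0.0000e+00] pos [0.4788 0.2828 0.1288] w 0.029381825010537897 t 14.3
```

Still 4.1 N, so it is not yet touching; creeping down in 0.5 mm rows.

>>> play_rows:
  increments:
    - [[0,0,0],[0,0,-0.001],0]
    - [[0,0,0],[0,0,0],0]
    - [[0,0,0],[0,0,0],0]

```text
time: 14.65
tool_pos: [0.4788, 0.2828, 0.1277]
ee_rot: [-8.0, 90.0, -168.5]
wrist_force: [0.3, 0.1, -4.0]
width: 0.0288
```

>>> play_rows:
  increments:
    - [[0,0,0],[0,0,-0.0005],0]
    - [[0,0,0],[0,0,0],0]
    - [[0,0,0],[0,0,0],0]

```text
time: 14.95
tool_pos: [0.4789, 0.2828, 0.1274]
ee_rot: [-170.6, 90.0, 28.9]
wrist_force: [-0.7, 0.4, -2.8]
width: 0.0291
```

>>> play_rows:
  increments:
    - [[0,0,0],[0,0,-0.0005],0]
    - [[0,0,0],[0,0,0],0]
    - [[0,0,0],[0,0,0],0]

```text
time: 15.25
tool_pos: [0.4791, 0.2829, 0.1274]
ee_rot: [-178.9, 89.9, 20.5]
wrist_force: [-1.2, -0.4, 3.2]
width: 0.0289
```

Contact (force +3 N). Releasing, then rising straight up.

>>> play_rows:
  increments:
    - [[0,0,0],[0,0,0],1]
    - [[0,0,0],[0,0,0],1]
    - [[0,0,0],[0,0,0],1]
    - [[0,0,0],[0,0,0],1]
    - [[0,0,0],[0,0,0],1]
    - [[0,0,0],[0,0,0],1]
    - [[0,0,0],[0,0,0.01],1]
    - [[0,0,0],[0,0,0.02],1]
    - [[0,0,0],[0,0,0.02],1]
    - [[0,0,0],[0,0,0.03],1]
    - [[0,0,0],[0,0,0.03],1]
    - [[0,0,0],[0,0,0.025],1]
    - [[0,0,0],[0,0,0],1]

```text
time: 16.55
tool_pos: [0.481, 0.2837, 0.2664]
ee_rot: [179.8, 89.5, 19.3]
wrist_force: [-0.7, -0.6, -0.2]
width: 0.0852
```

```bash
python3 wr.py w8 .4775 .282
```

```text
{'time': np.float64(16.55), 'tool_pos': array([0.481 , 0.2837, 0.2664]), 'ee_rot': array([179.7823,  89.4598,  19.2603]), 'wrist_force': array([-0.6769, -0.5863, -0.1942]), 'ft_torque': array([-0.0232, -0.0343,  0.0531]), 'width': np.float64(0.0852), 'joint_positions': array([1.90613e+01, 2.39902e+01, 9.12579e+01, 2.10000e-03, 6.42117e+01,
       8.95825e+01])}
0.144 1729 [0.4625 0.2673 0.1469] [0.4948 0.299  0.1533] [0.4786 0.2831 0.1501]
0.11 141 [0.4797 0.2746 0.1104] [0.4913 0.2956 0.1291] [0.4855 0.2851 0.1197]
0.04 2074 [0.457  0.2535 0.0534] [0.5109 0.315  0.0897] [0.484  0.2842 0.0715]
0.006 2401 [0.4342 0.2374 0.0095] [0.5221 0.3262 0.0133] [0.4781 0.2818 0.0114]
```

View pics/w8.png

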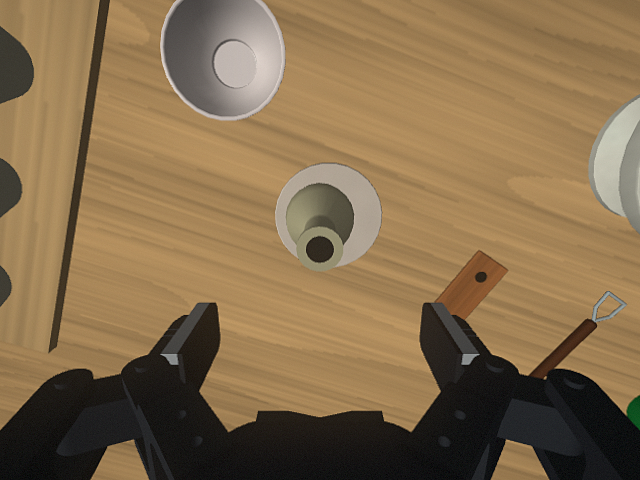

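Left vase stands upright on its bat (lip (320,249), unmoved). Now to the right one.

>>> play_rows:
  increments:
    - [[0,0,0],[0.001,-0.02,0],1]
    - [[0,0,0],[0.001,-0.04,0],1]
    - [[0,0,0],[0.001,-0.04,0],1]
    - [[0,0,0],[0.001,-0.04,0],1]
    - [[0,0,0],[0.001,-0.04,0],1]
    - [[0,0,0],[0.001,-0.04,0],1]
    - [[0,0,0],[0.001,-0.04,0],1]
    - [[0,0,0],[0.001,-0.04,0],1]
    - [[0,0,0],[0.001,-0.04,0],1]
    - [[0,0,0],[0.001,-0.04,0],1]
    - [[0,0,0],[0.001,-0.04,0],1]
    - [[0,0,0],[0,-0.04,0],1]
    - [[0,0,0],[0,-0.04,0],1]
    - [[0,0,0],[0,-0.04,0],1]
    - [[0,0,0],[0,-0.02,0],1]
    - [[0,0,0],[0,0,0],1]
    - [[0,0,0],[0,0,0],1]
    - [[0,0,0],[0,0,0],1]

```text
time: 18.4
tool_pos: [0.4894, -0.2753, 0.2613]
ee_rot: [-72.3, 89.9, 127.3]
wrist_force: [0.0, -0.3, -0.5]
width: 0.0857
```

```bash
python3 weigh.py; python3 wr.py w9 .4905 -.26
```

```text
F mean [-0.18  0.09 -0.07] sd [0.34 0.59 0.35] tau [-4.7000e-02 -3.8993e+01 -1.7026e+01 -1.0000e-03  2.0000e-03  1.0000e-03] pos [ 0.4898 -0.2773  0.2618] w 0.08543000008783412 t 19.15
{'time': np.float64(19.2), 'tool_pos': array([ 0.4898, -0.2773,  0.2618]), 'ee_rot': array([   7.2467,   89.9995, -153.2927]), 'wrist_force': array([ 0.5326,  0.0799, -0.3981]), 'ft_torque': array([ 0.0521,  0.0023, -0.0263]), 'width': np.float64(0.0853), 'joint_positions': array([-4.08913e+01,  2.48469e+01,  9.05889e+01, -5.00000e-04,
        6.45644e+01,  2.96484e+01])}
0.144 1859 [ 0.477  -0.2753  0.1467] [ 0.5093 -0.2437  0.1533] [ 0.4932 -0.2595  0.15  ]
0.11 109 [ 0.4989 -0.2692  0.1105] [ 0.5058 -0.2483  0.1271] [ 0.5024 -0.2588  0.1188]
0.04 2112 [ 0.4762 -0.2898  0.0542] [ 0.5254 -0.2281  0.0896] [ 0.5008 -0.259   0.0719]
0.006 2787 [ 0.4471 -0.3046  0.0098] [ 0.5351 -0.2154  0.0133] [ 0.4911 -0.26    0.0116]
```

View pics/w9.png

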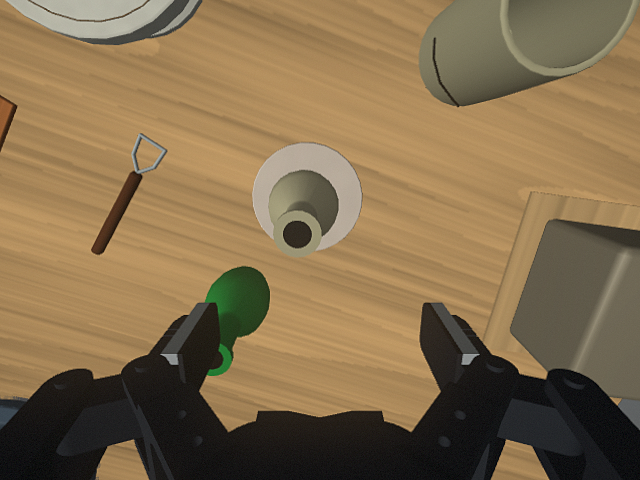

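The wrist view shows the right vase's lip at (297,234), on the right bat; the green bottle is at (232,310), clear of the fingers' path. Lip centre is (0.4932, −0.2595). Shifting (+0.0034, +0.018) and descending.

>>> play_rows:
  increments:
    - [[0,0,0],[0.0034,0.018,0],1]
    - [[0,0,0],[0,0,-0.015],1]
    - [[0,0,0],[0,0,-0.02],1]
    - [[0,0,0],[0,0,-0.02],1]
    - [[0,0,0],[0,0,-0.02],1]
    - [[0,0,0],[0,0,-0.02],1]
    - [[0,0,0],[0,0,-0.015],1]
    - [[0,0,0],[0,0,-0.015],1]
    - [[0,0,0],[0,0,-0.009],1]
    - [[0,0,0],[0,0,0],1]
    - [[0,0,0],[0,0,0],1]
    - [[0,0,0],[0,0,0],1]

```text
time: 20.45
tool_pos: [0.4938, -0.2594, 0.1286]
ee_rot: [123.2, 89.9, -37.3]
wrist_force: [0.6, 0.4, 0.1]
width: 0.0852
```

```bash
python3 wr.py w10 .4932 -.2595|head -3; python3 - <<'E'
import numpy as np
P=np.load("pics/w10.npy")
m=(abs(P[:,0]-.4932)<.021)&(abs(P[:,1]+.2595)<.021)&(abs(P[:,2]-.152)<.004);Q=P[m];print(len(Q),(np.percentile(Q,1,0)+np.percentile(Q,99,0))/2)
E
```

```text
{'time': np.float64(20.45), 'tool_pos': array([ 0.4938, -0.2594,  0.1286]), 'ee_rot': array([123.1874,  89.9019, -37.3382]), 'wrist_force': array([0.6459, 0.4158, 0.1307]), 'ft_torque': array([-0.0201,  0.0459,  0.0054]), 'width': np.float64(0.0852), 'joint_positions': array([-3.91976e+01,  3.51919e+01,  9.80316e+01,  4.40000e-03,
        4.66784e+01,  3.13250e+01])}
0.144 10290 [ 0.4758 -0.3021  0.1446] [ 0.5222 -0.2153  0.1639] [ 0.499  -0.2587  0.1542]
7171 [ 0.49340433 -0.25928547  0.15077362]
```

View pics/w10.png

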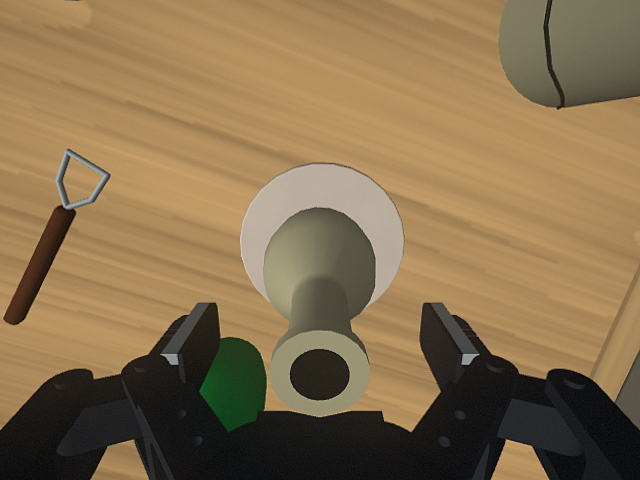

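The lip at (320,373) is centred between the pads and the green bottle is clear. Gripping and lifting ~53 mm.

>>> play_rows:
  increments:
    - [[0,0,0],[0,0,-0.001],0]
    - [[0,0,0],[0,0,0],0]
    - [[0,0,0],[0,0,0],0]
    - [[0,0,0],[0,0,0],0]
    - [[0,0,0],[0,0,0],0]
    - [[0,0,0],[0,0,0],0]
    - [[0,0,0],[0,0,0],0]
    - [[0,0,0],[0,0,0],0]
    - [[0,0,0],[0,0,0],0]
    - [[0,0,0],[0,0,0],0]
    - [[0,0,0],[0,0,0],0]
  squeeze: 30

```text
time: 21.6
tool_pos: [0.4934, -0.2594, 0.127]
ee_rot: [112.2, 90.0, -48.3]
wrist_force: [0.3, -0.4, 3.5]
width: 0.0289
```

>>> play_rows:
  increments:
    - [[0,0,0],[0,0,0.003],0]
    - [[0,0,0],[0,0,0.004],0]
    - [[0,0,0],[0,0,0.005],0]
    - [[0,0,0],[0,0,0.006],0]
    - [[0,0,0],[0,0,0.007],0]
    - [[0,0,0],[0,0,0.008],0]
    - [[0,0,0],[0,0,0.008],0]
    - [[0,0,0],[0,0,0.007],0]
    - [[0,0,0],[0,0,0.005],0]
    - [[0,0,0],[0,0,0],0]
    - [[0,0,0],[0,0,0],0]
    - [[0,0,0],[0,0,0],0]
    - [[0,0,0],[0,0,0],0]
    - [[0,0,0],[0,0,0],0]

```text
time: 23.0
tool_pos: [0.4931, -0.2591, 0.1795]
ee_rot: [-59.8, 90.0, 139.7]
wrist_force: [-0.3, -0.1, -1.8]
width: 0.029
```

```bash
python3 weigh.py; python3 wr.py w11 .4932 -.2595|head -3
```

```text
F mean [-0.03  0.06 -2.26] sd [0.45 0.35 0.62] tau [ 0.0000e+00 -4.1645e+01 -1.4268e+01 -1.0000e-03  2.0000e-03  0.0000e+00] pos [ 0.4932 -0.2592  0.1798] w 0.029290923189576473 t 23.75
{'time': np.float64(23.8), 'tool_pos': array([ 0.4932, -0.2592,  0.1798]), 'ee_rot': array([136.8442,  89.9996, -23.6848]), 'wrist_force': array([ 0.2128,  0.1681, -2.6379]), 'ft_torque': array([0.0182, 0.0302, 0.0391]), 'width': np.float64(0.0291), 'joint_positions': array([-3.92164e+01,  3.06735e+01,  9.59894e+01,  1.00000e-04,
        5.33367e+01,  3.13125e+01])}
0.144 2197 [ 0.4832 -0.2756  0.1441] [ 0.5103 -0.2371  0.1648] [ 0.4968 -0.2563  0.1544]
```

View pics/w11.png

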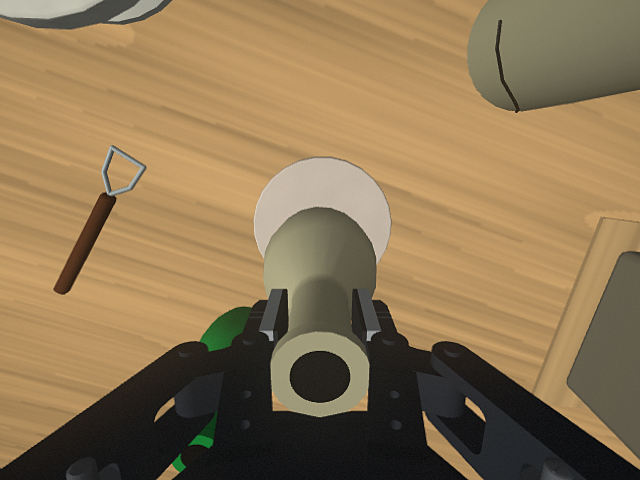

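Right ≈ 2.3 N vs left ≈ 3.9–4.1 N, so the left vase is heavier. Standing the right one back, in creeping steps near contact.

>>> play_rows:
  increments:
    - [[0,0,0],[0,0,-0.008],0]
    - [[0,0,0],[0,0,-0.012],0]
    - [[0,0,0],[0,0,-0.012],0]
    - [[0,0,0],[0,0,-0.01],0]
    - [[0,0,0],[0,0,-0.006],0]
    - [[0,0,0],[0,0,-0.003],0]
    - [[0,0,0],[0,0,-0.001],0]
    - [[0,0,0],[0,0,0],0]
    - [[0,0,0],[0,0,-0.0005],0]
    - [[0,0,0],[0,0,0],0]
    - [[0,0,0],[0,0,0],0]

```text
time: 24.95
tool_pos: [0.4934, -0.2593, 0.1277]
ee_rot: [122.6, 90.0, -37.9]
wrist_force: [-0.1, 0.6, -2.7]
width: 0.0294
```

>>> play_rows:
  increments:
    - [[0,0,0],[0,0,-0.0005],0]
    - [[0,0,0],[0,0,0],0]
    - [[0,0,0],[0,0,0],0]

```text
time: 25.25
tool_pos: [0.4934, -0.2594, 0.1271]
ee_rot: [126.8, 90.0, -33.7]
wrist_force: [0.8, 0.3, -0.6]
width: 0.0291
```

>>> play_rows:
  increments:
    - [[0,0,0],[0,0,-0.0003],0]
    - [[0,0,0],[0,0,0],0]
    - [[0,0,0],[0,0,0],0]

```text
time: 25.55
tool_pos: [0.4935, -0.2594, 0.127]
ee_rot: [123.1, 89.9, -37.5]
wrist_force: [-0.1, 0.4, 3.2]
width: 0.029
```

>>> play_rows:
  increments:
    - [[0,0,0],[0,0,0],1]
    - [[0,0,0],[0,0,0],1]
    - [[0,0,0],[0,0,0],1]
    - [[0,0,0],[0,0,0],1]
    - [[0,0,0],[0,0,0],1]
    - [[0,0,0],[0,0,0],1]
    - [[0,0,0],[0,0,0.01],1]
    - [[0,0,0],[0,0,0.02],1]
    - [[0,0,0],[0,0,0.02],1]
    - [[0,0,0],[0,0,0.03],1]
    - [[0,0,0],[0,0,0.03],1]
    - [[0,0,0],[0,0,0.025],1]
    - [[0,0,0],[0,0,0],1]
    - [[0,0,0],[0,0,0],1]

```text
time: 26.95
tool_pos: [0.4932, -0.2592, 0.2624]
ee_rot: [121.3, 89.9, -39.2]
wrist_force: [-0.3, 0.9, -0.0]
width: 0.086
```

```bash
python3 wr.py w12 .4932 -.2595
```

```text
{'time': np.float64(26.95), 'tool_pos': array([ 0.4932, -0.2592,  0.2624]), 'ee_rot': array([121.2813,  89.9067, -39.248 ]), 'wrist_force': array([-0.3291,  0.9282, -0.0153]), 'ft_torque': array([ 0.0348, -0.0372, -0.029 ]), 'width': np.float64(0.086), 'joint_positions': array([-3.92124e+01,  2.43338e+01,  9.14012e+01, -1.00000e-04,
        6.41717e+01,  3.13168e+01])}
0.144 1794 [ 0.4773 -0.2749  0.147 ] [ 0.5095 -0.2435  0.1534] [ 0.4934 -0.2592  0.1502]
0.11 148 [ 0.4948 -0.2678  0.1102] [ 0.5059 -0.2467  0.1293] [ 0.5004 -0.2572  0.1198]
0.04 2140 [ 0.4715 -0.2885  0.0534] [ 0.5255 -0.2273  0.0897] [ 0.4985 -0.2579  0.0715]
0.006 2784 [ 0.4499 -0.3041  0.0097] [ 0.5378 -0.2149  0.0135] [ 0.4938 -0.2595  0.0116]
```

View pics/w12.png

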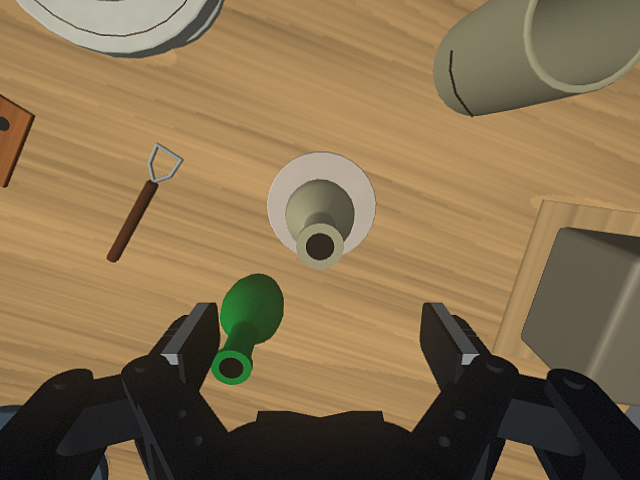

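The right vase stands upright on its bat (lip (320,246)), and the green bottle is untouched. Back to the left vase.

>>> play_rows:
  increments:
    - [[0,0,0],[-0.001,0.02,0],1]
    - [[0,0,0],[-0.001,0.04,0],1]
    - [[0,0,0],[-0.001,0.04,0],1]
    - [[0,0,0],[-0.001,0.04,0],1]
    - [[0,0,0],[-0.001,0.04,0],1]
    - [[0,0,0],[-0.001,0.04,0],1]
    - [[0,0,0],[-0.001,0.04,0],1]
    - [[0,0,0],[-0.001,0.04,0],1]
    - [[0,0,0],[-0.001,0.04,0],1]
    - [[0,0,0],[-0.001,0.04,0],1]
    - [[0,0,0],[-0.001,0.04,0],1]
    - [[0,0,0],[-0.001,0.04,0],1]
    - [[0,0,0],[-0.001,0.04,0],1]
    - [[0,0,0],[-0.001,0.03,0],1]
    - [[0,0,0],[0,0.012,0],1]
    - [[0,0,0],[0,0,0],1]
    - [[0,0,0],[0,0,0],1]
    - [[0,0,0],[0,0,0],1]
    - [[0,0,0],[0,0,0],1]

```text
time: 28.9
tool_pos: [0.4793, 0.2815, 0.2614]
ee_rot: [21.3, 90.0, -139.3]
wrist_force: [0.3, 0.6, -1.1]
width: 0.0853
```

```bash
python3 wr.py w13 .479 .283
```

```text
{'time': np.float64(28.9), 'tool_pos': array([0.4793, 0.2815, 0.2614]), 'ee_rot': array([  21.3072,   89.9654, -139.3353]), 'wrist_force': array([ 0.3454,  0.5839, -1.0843]), 'ft_torque': array([ 0.0632, -0.05  ,  0.0246]), 'width': np.float64(0.0853), 'joint_positions': array([ 1.89100e+01,  2.43430e+01,  9.15653e+01, -1.43000e-02,
        6.41239e+01,  8.95587e+01])}
0.144 1820 [0.4626 0.2672 0.1468] [0.4949 0.2989 0.1533] [0.4787 0.2831 0.1501]
0.11 147 [0.4812 0.2746 0.1103] [0.4913 0.2955 0.1293] [0.4863 0.2851 0.1198]
0.04 2144 [0.4575 0.2535 0.0535] [0.511  0.315  0.0897] [0.4842 0.2843 0.0716]
0.006 2499 [0.4359 0.2384 0.0095] [0.5235 0.3271 0.0133] [0.4797 0.2828 0.0114]
```

>>> play_rows:
  increments:
    - [[0,0,0],[0,0,-0.015],1]
    - [[0,0,0],[0,0,-0.02],1]
    - [[0,0,0],[0,0,-0.02],1]
    - [[0,0,0],[0,0,-0.02],1]
    - [[0,0,0],[0,0,-0.02],1]
    - [[0,0,0],[0,0,-0.015],1]
    - [[0,0,0],[0,0,-0.015],1]
    - [[0,0,0],[0,0,-0.0095],1]
    - [[0,0,0],[0,0,0],1]
    - [[0,0,0],[0,0,0],1]
    - [[0,0,0],[0,0,0],1]
    - [[0,0,0],[0,0,0],1]

```text
time: 30.15
tool_pos: [0.4798, 0.2829, 0.1278]
ee_rot: [179.6, 89.9, 19.0]
wrist_force: [1.0, 0.3, 0.9]
width: 0.0855
```

```bash
python3 wr.py w14 .479 .283|head -3
```

```text
{'time': np.float64(30.15), 'tool_pos': array([0.4798, 0.2829, 0.1278]), 'ee_rot': array([179.5525,  89.9001,  19.0197]), 'wrist_force': array([1.0386, 0.3337, 0.8525]), 'ft_torque': array([-0.0195,  0.0175, -0.0124]), 'width': np.float64(0.0855), 'joint_positions': array([19.0323, 35.2209, 98.1765, -0.    , 46.5027, 89.5651])}
0.144 10300 [0.4619 0.2399 0.1446] [0.5089 0.3273 0.1642] [0.4854 0.2836 0.1544]
0.11 3326 [0.4565 0.2397 0.1108] [0.5064 0.3273 0.1348] [0.4814 0.2835 0.1228]
```

View pics/w14.png

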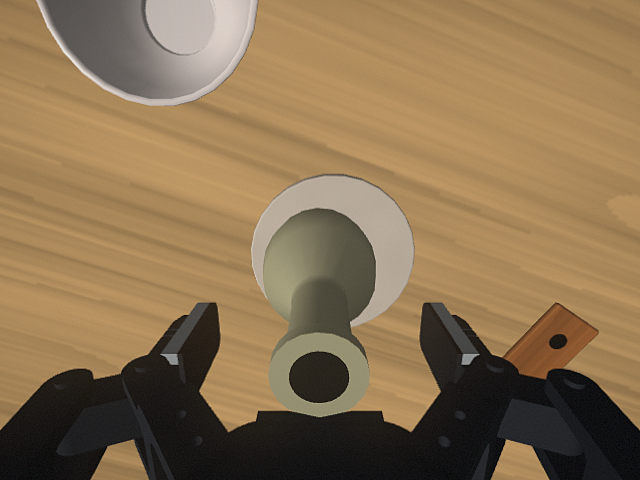

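Centred again (lip (320,376)). Gripping and lifting.

>>> play_rows:
  increments:
    - [[0,0,0],[0,0,0],0]
    - [[0,0,0],[0,0,0],0]
    - [[0,0,0],[0,0,0],0]
    - [[0,0,0],[0,0,0],0]
    - [[0,0,0],[0,0,0],0]
    - [[0,0,0],[0,0,0],0]
    - [[0,0,0],[0,0,0],0]
    - [[0,0,0],[0,0,0],0]
    - [[0,0,0],[0,0,0],0]
    - [[0,0,0],[0,0,0],0]
  squeeze: 33

```text
time: 31.2
tool_pos: [0.4793, 0.2829, 0.1272]
ee_rot: [-160.1, 90.0, 39.4]
wrist_force: [-1.6, 0.7, 3.4]
width: 0.0292
```

>>> play_rows:
  increments:
    - [[0,0,0],[0,0,0.003],0]
    - [[0,0,0],[0,0,0.005],0]
    - [[0,0,0],[0,0,0.008],0]
    - [[0,0,0],[0,0,0.01],0]
    - [[0,0,0],[0,0,0.012],0]
    - [[0,0,0],[0,0,0.012],0]
    - [[0,0,0],[0,0,0.012],0]
    - [[0,0,0],[0,0,0.012],0]
    - [[0,0,0],[0,0,0.012],0]
    - [[0,0,0],[0,0,0.012],0]
    - [[0,0,0],[0,0,0.012],0]
    - [[0,0,0],[0,0,0.01],0]
    - [[0,0,0],[0,0,0.006],0]
    - [[0,0,0],[0,0,0.004],0]
    - [[0,0,0],[0,0,0],0]

```text
time: 32.7
tool_pos: [0.4793, 0.2828, 0.2574]
ee_rot: [178.7, 90.0, 18.2]
wrist_force: [0.2, -0.1, -3.6]
width: 0.0293
```

>>> play_rows:
  increments:
    - [[0,0,0],[0.002,-0.004,0],0]
    - [[0,0,0],[0.006,-0.011,0],0]
    - [[0,0,0],[0.01,-0.019,0],0]
    - [[0,0,0],[0.012,-0.023,0],0]
    - [[0,0,0],[0.012,-0.023,0],0]
    - [[0,0,0],[0.012,-0.023,0],0]
    - [[0,0,0],[0.012,-0.023,0],0]
    - [[0,0,0],[0.012,-0.023,0],0]
    - [[0,0,0],[0.012,-0.023,0],0]
    - [[0,0,0],[0.012,-0.023,0],0]
    - [[0,0,0],[0.012,-0.023,0],0]
    - [[0,0,0],[0.012,-0.023,0],0]
    - [[0,0,0],[0.012,-0.023,0],0]
    - [[0,0,0],[0.012,-0.023,0],0]
    - [[0,0,0],[0.011,-0.02,0],0]
    - [[0,0,0],[0.007,-0.011,0],0]
    - [[0,0,0],[0.002,-0.005,0],0]
    - [[0,0,0],[0,0,0],0]
    - [[0,0,0],[0,0,0],0]
    - [[0,0,0],[0,0,0],0]

```text
time: 34.7
tool_pos: [0.6486, -0.039, 0.2569]
ee_rot: [-53.0, 89.9, 146.6]
wrist_force: [1.4, 0.5, -3.9]
width: 0.0294
```

```bash
python3 wr.py w15 .479 .283|head -1; python3 - <<'E'
from h import *
p,d=imaging.grab_frame("side"); cv2.imwrite("pics/s15.png",p)
E
```

```text
{'time': np.float64(34.7), 'tool_pos': array([ 0.6486, -0.039 ,  0.2569]), 'ee_rot': array([-52.9645,  89.9405, 146.576 ]), 'wrist_force': array([ 1.4158,  0.4701, -3.8907]), 'ft_torque': array([ 0.0213, -0.0238, -0.0099]), 'width': np.float64(0.0294), 'joint_positions': array([-1.32902e+01,  3.19874e+01,  7.80288e+01,  2.18000e-02,
```

View pics/s15.png

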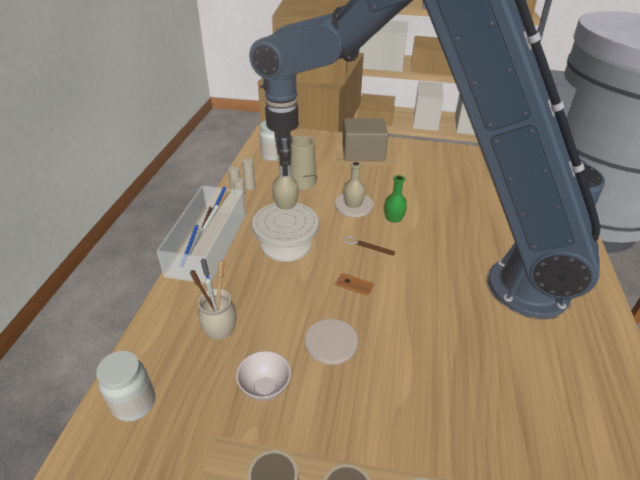

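View pics/w15.png

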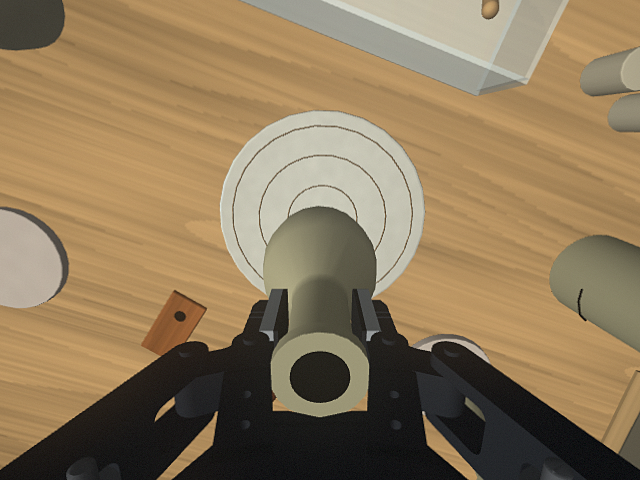

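The vase hangs upright over the wheel (side view (285,190), wheel head (286,222)), and the lighter vase is at (354,190) on the right bat. Fitting the wheel centre from the wrist view.

```bash
python3 - <<'E'
from h import *
P=np.load("pics/w15.npy"); s=manip.get_state(); print(s["tool_pos"].round(4))
p=cv2.imread("pics/w15.png")
Q=P.reshape(480,640,3); m=(abs(Q[...,2]-.085)<.006)&(np.hypot(Q[...,0]-.65,Q[...,1]+.04)<.11)
from scipy.optimize import least_squares
cs=[]
# outer contour by angle
A=Q[m]; c=np.array([.65,-.04])
for _ in range(5):
    d=A[:,:2]-c; r=np.hypot(*d.T); a=np.degrees(np.arctan2(d[:,1],d[:,0])).astype(int)//3
    E=np.array([A[a==k][np.argmax(r[a==k]),:2] for k in np.unique(a) if r[a==k].max()>.08])
    f=least_squares(lambda x:np.hypot(E[:,0]-x[0],E[:,1]-x[1])-x[2],[*c,.09],loss="soft_l1",f_scale=.002); c=f.x[:2]
print(f.x.round(4),len(E),A[:,2].mean())
E
```

```text
[ 0.6489 -0.0392  0.2572]
[ 0.653  -0.0393  0.0892] 98 0.08446219615936822
```

>>> play_rows:
  increments:
    - [[0,0,0],[0.002,0,-0.003],0]
    - [[0,0,0],[0.001,0,-0.006],0]
    - [[0,0,0],[0,0,-0.006],0]
    - [[0,0,0],[0,0,-0.005],0]
    - [[0,0,0],[0,0,-0.002],0]
    - [[0,0,0],[0,0,0],0]
    - [[0,0,0],[0,0,0],0]
    - [[0,0,0],[0,0,0],0]
    - [[0,0,0],[0,0,0],0]
    - [[0,0,0],[0,0,0],0]
    - [[0,0,0],[0,0,0],0]
    - [[0,0,0],[0,0,0],0]
    - [[0,0,0],[0,0,0],0]

```text
time: 36.1
tool_pos: [0.6522, -0.0402, 0.235]
ee_rot: [170.7, 90.0, 10.2]
wrist_force: [0.7, 0.0, -4.8]
width: 0.0289
```

```bash
python3 weigh.py; python3 wr.py w16 .6519 -.0392|head -1; python3 - <<'E'
from h import *
p,d=imaging.grab_frame("side"); cv2.imwrite("pics/s16.png",cv2.resize(p[120:270,200:400],(800,600),interpolation=cv2.INTER_CUBIC))
s=manip.get_state(); t=s["tool_pos"]; print(s["joint_vel"].round(2))
for z in(t[2]-.1153,.085): print(world2pix("side",np.array([t[0],t[1],z])), ((np.array(world2pix("side",np.array([t[0],t[1],z])))-[200,120])*4).round())
E
```

```text
F mean [ 0.01 -0.06 -3.99] sd [0.38 0.36 0.46] tau [ 1.0000e-03 -4.9378e+01 -1.9099e+01 -1.0000e-03  3.0000e-03 -0.0000e+00] pos [ 0.6522 -0.0402  0.235 ] w 0.029224478910712223 t 36.85
{'time': np.float64(36.9), 'tool_pos': array([ 0.6523, -0.0402,  0.235 ]), 'ee_rot': array([173.5119,  89.998 ,  12.9772]), 'wrist_force': array([ 0.208 , -0.5131, -3.5649]), 'ft_torque': array([ 0.0094, -0.0146, -0.036 ]), 'width': np.float64(0.0288), 'joint_positions': array([-1.33098e+01,  3.35624e+01,  7.87817e+01,  1.00000e-03,
[-0.07 -0.05  0.04 -0.02 -0.12  0.01]
(np.float64(284.23761722749356), np.float64(209.2291094338839)) [337. 357.]
(np.float64(284.7227255374425), np.float64(219.66204821862573)) [339. 399.]
```

View pics/s16.png

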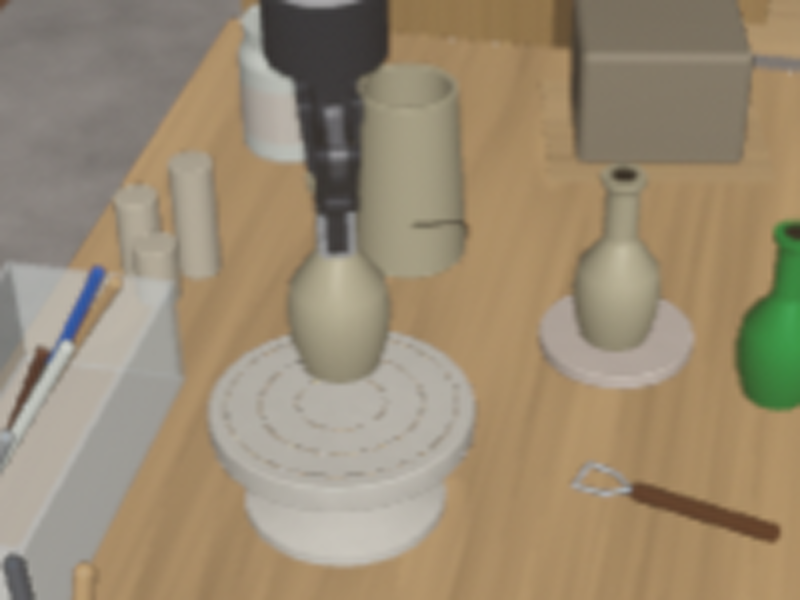

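The heavier vase hangs upright and still at crop (338,315), about 35 mm above the wheel's middle (predicted centre (339,399), visible innermost ring around (340,403)). The lighter one stands upright on the right bat at (620,290), and the green bottle and tools are in place. Handing in.

```bash
python3 -c "
from station import manip
print(manip.hand_in(), manip.get_state()['time'])"
```

```text
the job is handed in; nothing more can be done
the job is handed in; nothing more can be done
```

The left vase is the heavier one. It is held upright and still about 35 mm above the middle of the banding wheel, at TCP (0.652, −0.040, 0.235). I lifted the left vase about 5 cm, stood it back and let go, then did the same with the right one. The right vase stands upright on the right bat.

- **Weights:** the left vase read 3.9–4.1 N (about 0.40 kg) and the right one 2.3 N (about 0.23 kg). The held vase read 4.0 N just before handing in.
- **Last checks:** the side view showed no contact with the wheel and the other pots and tools in view where they were. The wheel's middle came out within about 4 mm across the three cameras. I handed in just after 36.9 s of the 72 s.
- **What disagreed:** the jaws stopped at 29 mm rather than on the 26 mm neck. They seat against the flare under the lip, not flat on the neck. I closed on the left vase four times (20–40 N) before its first lift. The grip held without slipping at 30–33 N.

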